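# Check a lens under the torch and cap it

### The job

Check the front glass of the uncapped lens: pick up the lit torch, shine it down onto the middle of the glass from about 10 cm away, slanting 45 degrees or steeper, and hold it steady there for a good two seconds, without letting the torch touch the lens. Then lay the torch flat in the white tray again, and press the cap that fits, the smaller of the two loose ones, onto the lens until it snaps fully home all round. Leave the lens standing where it is and do not disturb the other things.

Things in the scene. Friction and masses are not known exactly. Their poses are not given: they have to be found in the camera images.
- lens: the uncapped lens: black, stands loose on the table on its rear cap, 0.62 kg, 125 mm tall, 73 mm across at the ribbed ring (44 to 78 mm up), front tube 60 mm across from 88 mm up to the top. Open front ring, 56 mm bore, with a rounded inner lip (50 mm opening, 4 mm below the rim) that the cap's tongues snap under. Origin: centre of its underside; z up along the lens axis
- lens_front (a point): centre of the lens's front rim (the top plane of the ring on which the cap closes), 125 mm above the lens's underside; axes as the lens
- lens_glass (a point): centre of the lens's front glass, 48 mm across, facing up, 15 mm below the front rim; axes as the lens
- cap: the cap that fits: black, loose on the table, outer face up, 35 g. Knurled rim 63 mm across, 11.5 to 22.5 mm above its underside, flat top; below it a 45 mm wide spigot with two opposite sprung tongues (53 mm over both). Any turn fits. Set in the ring it first rests on its tongues, rim about 8 mm proud; pressing its top with 8 to 15 N snaps it home. Origin: centre of its underside; z up
- cap_seat (a point): centre of the cap's sealing plane, the underside of its rim, 11.5 mm above the cap's underside; it meets the lens's front rim when the cap is home; axes as the cap
- torch: the lit torch: grey metal, 130 mm long, 0.15 kg, lies in the white tray. Round barrel 25 mm across from 50 mm behind to 35 mm ahead of its middle; six-sided head and tail, both 32 mm across flats, keep it from rolling. Origin: middle of its length, on its axis, 16 mm above what it lies on; x along the axis towards the lit head, the way the beam goes; z up as it lies at the start
- torch_front (a point): centre of the torch's lit front face, 65 mm ahead of the torch's middle; axes as the torch, the beam goes along +x
- tray: the fixed white plastic tray, 170 mm (x) by 190 mm (y), rim 16 mm high and 4 mm thick, floor 4 mm thick; flat inside and otherwise empty. Origin: centre of its underside; z up. It is to the left or to the right of the robot's middle, the notebook on the other side.
- big_cap: bystander: a larger black cap, 79 mm across and 20 mm tall, that belongs to the camera and does not fit; lies loose on the table beside the right cap. Origin: centre of its underside
- short_lens: bystander: a shorter, wider lens with its own cap on, 80 mm across and 90 mm tall, stands loose beside the uncapped lens. Origin: centre of its underside
- camera: bystander: a black camera with a lens, about 135 mm wide and 107 mm tall, stands loose at the far side. Origin: centre of its underside
- blower: bystander: a black rubber dust blower, 58 mm across and 160 mm tall, stands on its fins beyond the lenses. Origin: centre of its underside
- charger: bystander: a flat battery charger, 110 by 85 mm, 47 mm tall, lies at the far side. Origin: centre of its underside
There are look-alikes about, which are no part of the job. What is shaped like the cap but turquoise is not meant.

How it is judged:
By the outcome, as a careful person would: the job done as asked, in the order asked, and still so for the second after the job is handed in, with the robot touching nothing.
It also fails if it takes over 72 s, if anything falls off the work surface, if the arm or the gripper's body presses on something with over 40 N, if the wrist force passes 120 N, or if a joint passes its speed limit or range.

### The arm

A 6-joint arm with a two-finger parallel gripper is mounted at the origin on the work surface. World frame = base frame: x ahead of the robot, y to its left, z up, the work surface at z = 0. Lengths are in m, angles in rad, forces in N, time in s.
With the tool pointing down it reaches from about 0.3 to 0.875 m from the base axis. Payload 6.4 kg.
Tool frame: the origin (TCP) lies between the finger pads; the fingertips stand 8 mm ahead of it and the grasp point (between the pads) lies 11 mm behind it; z points along the fingers, x is the direction in which the jaws open and shut, and the axes are right-handed (so a half turn about z gives the same grasp; the last joint's range is limited). The gripper opens to 85 mm and grips with 20 to 120 N. Pads are 22 mm wide; open, the fingers measure 114 mm over their backs; the gripper's body (76 mm by 85 mm) begins 54 mm behind the grasp point. The pads swing forward as they close: fully open they stand 13 mm farther back than shut.
Start: joints at [-1.343, 0.181, 1.607, -0, 1.354, -0.206], TCP at [0.242, -0.522, 0.239] pointing down, gripper open.
Joint ranges: [-2.99, 2.99], [-0.89, 2.07], [0.3, 2.58], [-1.14, 4.28], [0, 2.63], [-3.12, 3.12]. Speed limits (rad/s): [2.57, 2.57, 3.01, 3.14, 3.14, 3.14].

### API

Orientations are given as a unit quaternion [w, x, y, z].
In Python, from bench import ctrl gives the robot as it stands.
- The arm moves only by the tool drive_tool, never from a script. Its argument "commands" is a list of rows, each an object of numbers: "gripper": the closure, from 0 (fully open) to 1 (shut); "dx", "dy", "dz": the shift along the tool's x, y, z in cm; "turn": the turn about the tool's z in degrees. A call has 1 to 20 rows; each row is the pose to reach, as a shift and turn from the pose commanded when the call began, along the tool's axes at that moment; what a row does not reach only later rows make up. A row lasts 1/8 s, in which the tool goes at most 62.5 mm and 10.7 degrees, less where a joint would pass 70% of its speed; a pose out of reach is approached as far as the arm can. A call with a gripper value outside its range is refused whole. The fingers move at their own pace and stop on an object; the grip force is fixed at half the most. Time passes only in rows, so rows that repeat a pose let the fingers close. It gives the time, the measured TCP pose, the force and the opening at its end, in the units of the state.
- ctrl.get_obs(): the state, without advancing time (a new reading comes with each control period).
- ctrl.camera(name): name is "side" or "top"; returns a dict with "image" (420x560x3 uint8, red, green, blue), "mtx" (3x3 intrinsics, pixels), "k1" (the pictures are not rectified: a ray, as slopes to the right and down, at radius r is drawn at 1 + k1 r^2 times it, then the intrinsics apply), "R" (3x3) and "t" (3): a world point X has camera coordinates R X + t. Camera axes: x right, y down, z forward; pixel columns grow to the right and rows downward; lengths in m; the calibration is good to about 2 mm. A picture is of the moment at which its call begins. There is no depth.
- ctrl.hand_in(): hands the job in, once; it reports no verdict.
The state is a dict: "time_s": time; "q": joint angles; "dq": joint speeds; "joint_efforts": joint torques, N m; "eef_pos": TCP position; "eef_rot": TCP orientation; "wrist_force": force on the tool from outside, world axes, zero at the start; "torque": the same for the moment, N m; "opening": opening from 0.0 (shut) to 1.0 (fully open).
Only numpy, scipy, OpenCV 4.12 (cv2) and the standard library are available. Lean on these libraries where they do the work, as an engineer would, in place of code of your own. Each camera call takes 0.05 s, during which the arm holds its last target.

## Working session

There is one attempt and no reset: what is moved stays moved. The work goes in short steps, Python scripts to look and compute and a tool call to move; the robot and the scene stay as the last step left them, time stands still between calls to the robot, and variables do not carry over. Pictures are saved under pics/ and viewed, and the job is handed in when it is done.

Besides the shell and the picture viewer there is one more tool, called after "Emit:" as a command line: name --argument value ..., lists and objects as JSON in quotes. drive_tool: Moves the arm, as the interface text tells. Its arguments: {"type":"object","properties":{"commands":{"type":"array","items":{"type":"object","properties":{"gripper":{"type":"number"},"dx":{"type":"number"},"dy":{"type":"number"},"dz":{"type":"number"},"turn":{"type":"number"}}}}},"required":["commands"]}

```bash
mkdir -p pics; ls; cat > h.py <<'E'
import numpy as np, cv2
from bench import ctrl
def snap(n,f):
    c=ctrl.camera(n); cv2.imwrite('pics/'+f,cv2.cvtColor(c['image'],cv2.COLOR_RGB2BGR)); np.savez('pics/'+f+'.npz',**c); return c
def load(f): return np.load('pics/'+f+'.npz')
def ray(c,u,v):
    m=c['mtx']; d=np.array([(u-m[0,2])/m[0,0],(v-m[1,2])/m[1,1]]); k=float(c['k1']); p=d.copy()
    for _ in range(30): p=d/(1+k*(p@p))
    R=c['R']; o=-R.T@c['t']; w=R.T@np.array([p[0],p[1],1.]); return o,w
def onz(c,u,v,z):
    o,w=ray(c,u,v); return o+w*(z-o[2])/w[2]
def proj(c,X):
    x=c['R']@np.asarray(X,float)+c['t']; p=x[:2]/x[2]; p=p*(1+float(c['k1'])*(p@p)); m=c['mtx']; return np.array([m[0,0]*p[0]+m[0,2],m[1,1]*p[1]+m[1,2]])
def crop(f,out,u0,v0,u1,v1,s):
    im=cv2.imread('pics/'+f)[v0:v1,u0:u1]; cv2.imwrite('pics/'+out,cv2.resize(im,None,fx=s,fy=s,interpolation=cv2.INTER_CUBIC))
E
python3 - <<'E'
from h import *
for n in('top','side'):
    c=snap(n,n+'0.png'); print(n,c['mtx'].tolist(),c['k1'],(-c['R'].T@c['t']).round(3),c['R'].round(3).tolist())
o=ctrl.get_obs(); print({k:np.round(v,3).tolist() for k,v in o.items()})
E
```

```text
pics
top [[454.0937080580976, 0.0, 278.8629673035395], [0.0, 454.0937080580976, 215.88614894089926], [0.0, 0.0, 1.0]] -0.13865530009937385 [0.327 0.028 1.021] [[0.009, -1.0, -0.012], [-0.98, -0.007, -0.197], [0.197, 0.013, -0.98]]
side [[387.68427829049347, 0.0, 274.54551574009787], [0.0, 387.68427829049347, 209.03818265098104], [0.0, 0.0, 1.0]] -0.1018505278937903 [0.169 0.579 0.802] [[-0.833, -0.553, -0.011], [-0.395, 0.608, -0.689], [0.388, -0.569, -0.725]]
{'time_s': 0.1, 'q': [-1.343, 0.181, 1.608, 0.0, 1.354, -0.206], 'dq': [-0.001, -0.003, -0.003, -0.001, -0.0, -0.002], 'joint_efforts': [0.0, -44.588, -35.224, -0.0, 0.004, -0.0], 'eef_pos': [0.242, -0.521, 0.238], 'eef_rot': [-0.001, 0.843, -0.538, -0.001], 'wrist_force': [0.333, 0.615, -0.406], 'torque': [0.004, -0.018, -0.046], 'opening': 0.999}
```

View pics/top0.png

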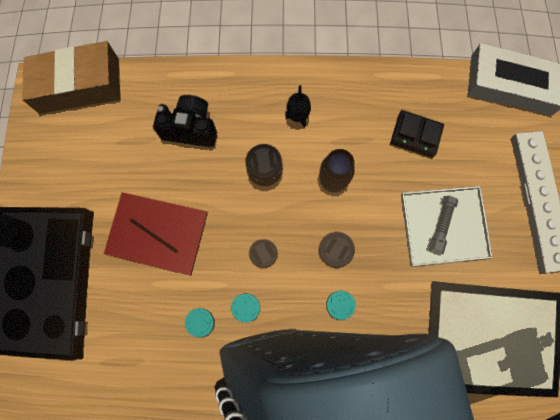

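View pics/side0.png

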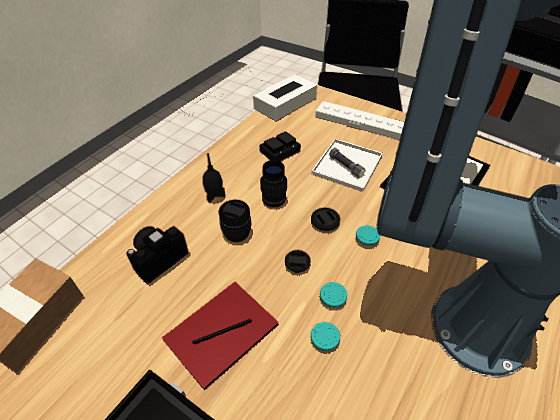

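```bash
python3 - <<'E'
from h import *
crop('top0.png','c1.png',395,180,495,270,8)
crop('top0.png','c2.png',235,135,365,275,4)
crop('side0.png','c3.png',200,140,390,280,4)
E
```

```text
(no output)
```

View pics/c1.png

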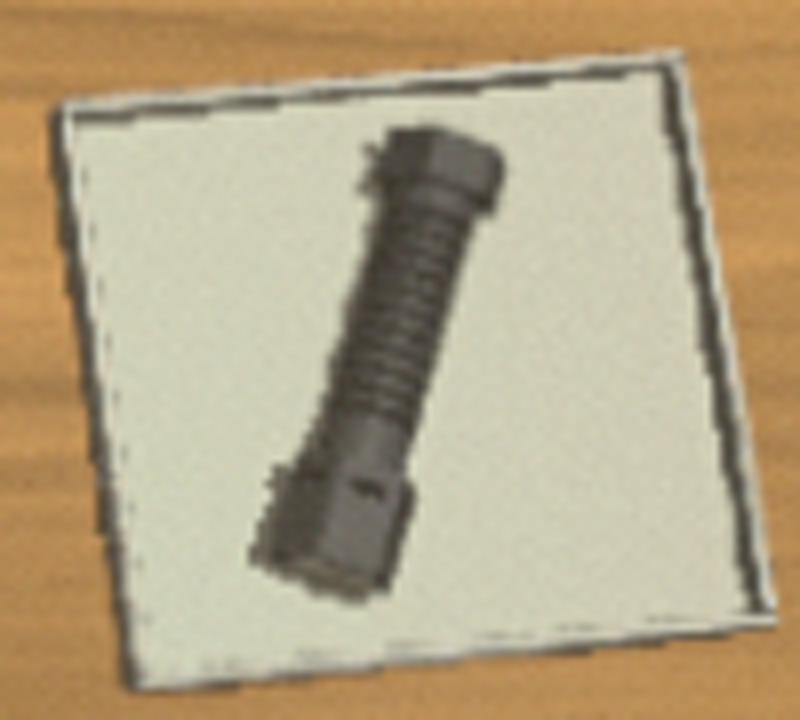

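View pics/c2.png

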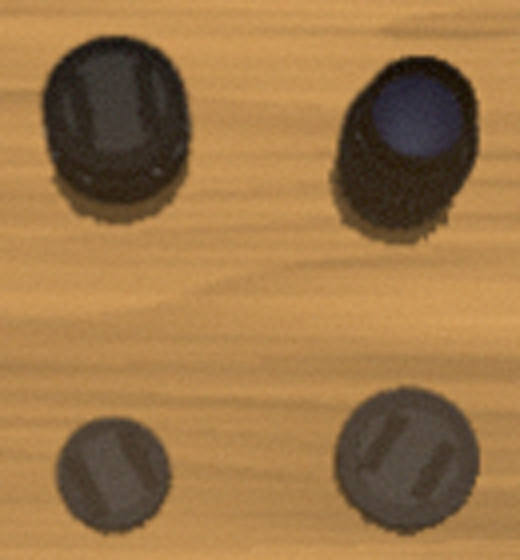

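View pics/c3.png

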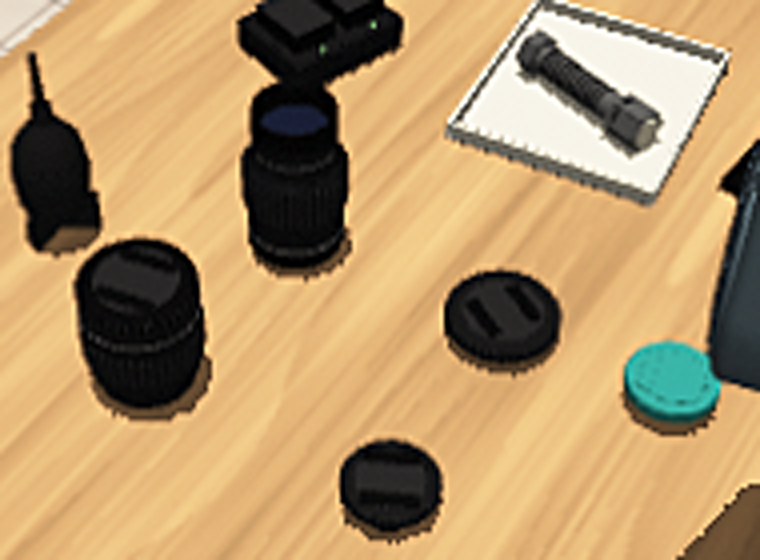

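```bash
cat > fit.py <<'E'
from h import *
from scipy.optimize import minimize
S=4
def prism(n,r,a,b,ph=0):  # around z
    t=np.arange(n)*2*np.pi/n+ph
    c=np.c_[r*np.cos(t),r*np.sin(t)]
    return np.vstack([np.c_[c,np.full(n,a)],np.c_[c,np.full(n,b)]])
def torchparts():
    P=[prism(6,.016/np.cos(np.pi/6),-.065,-.050,0),prism(24,.0125,-.05,.035),prism(6,.016/np.cos(np.pi/6),.035,.065,0)]
    # local (a,b,z)-> x=z, y=a, z=b  (corners along y, flats up)
    return [p[:,[2,0,1]] for p in P]
def render(c,parts,roi):
    u0,v0,u1,v1=roi; m=np.zeros(((v1-v0)*S,(u1-u0)*S),np.uint8)
    for p in parts:
        q=np.array([proj(c,x) for x in p]); q=((q+.5-[u0,v0])*S-.5)
        cv2.fillConvexPoly(m,cv2.convexHull(q.astype(np.float32)).round().astype(np.int32),255)
    return cv2.resize(m,(u1-u0,v1-v0),interpolation=cv2.INTER_AREA)/255.
def yawed(p,x,y,z,a,pitch=0):
    # pitch>0 : head (x) down
    cp,sp=np.cos(pitch),np.sin(pitch); ca,sa=np.cos(a),np.sin(a)
    Ry=np.array([[cp,0,sp],[0,1,0],[-sp,0,cp]]); Rz=np.array([[ca,-sa,0],[sa,ca,0],[0,0,1]])
    return p@(Rz@Ry).T+[x,y,z]
def overlay(f,parts,roi,out,s,mask=None):
    c=load(f); u0,v0,u1,v1=roi; im=cv2.imread('pics/'+f)[v0:v1,u0:u1]; im=cv2.resize(im,None,fx=s,fy=s,interpolation=cv2.INTER_CUBIC)
    for p in parts:
        q=np.array([proj(c,x) for x in p]); q=((q+.5-[u0,v0])*s-.5); cv2.polylines(im,[cv2.convexHull(q.astype(np.float32)).round().astype(np.int32)],True,(0,0,255),1)
    cv2.imwrite('pics/'+out,im)
E
python3 - <<'E'
from fit import *
c=load('top0.png'); s=load('side0.png')
# tray corners (rim top outer z=.016)
cr=[(403+0.0-.2,193),(480,187),(491.5,257.5),(411.7,265.7)]
print('tray',[onz(c,u,v,.016)[:2].round(3).tolist() for u,v in cr])
rt=(405,186,488,264); rs=(320,142,372,182)
I=lambda f,r:load(f)['image'][r[1]:r[3],r[0]:r[2]].astype(float).mean(2)
mt=I('top0.png',rt); 
# side
ms=I('side0.png',rs)
Mt=(mt<125).astype(float); Ms=(ms<125).astype(float)
ker=np.ones((2,2))
# restrict to largest component
def big(M):
    n,l,st,_=cv2.connectedComponentsWithStats(M.astype(np.uint8)); i=1+np.argmax(st[1:,4]); return (l==i).astype(float)
Mt=big(Mt);Ms=big(Ms); print(Mt.sum(),Ms.sum())
def parts(p): return [yawed(q,p[0],p[1],.020,p[2]) for q in torchparts()]
for use in('t','s','ts'):
    def cost(p):
        P=parts(p); e=0
        if 't' in use:e+=((render(c,P,rt)-Mt)**2).sum()
        if 's' in use:e+=((render(s,P,rs)-Ms)**2).sum()
        return e
    g=np.array([*onz(c,442,224,.02)[:2],2.8])
    r=minimize(cost,g,method='Nelder-Mead',options=dict(initial_simplex=g+np.array([[0,0,0],[.006,0,0],[0,.006,0],[0,0,.1]])))
    print(use,r.x.round(4),r.fun)
overlay('top0.png',parts(r.x),rt,'o1.png',7); overlay('side0.png',parts(r.x),rs,'o2.png',10)
E
```

```text
tray [[0.585, -0.242], [0.602, -0.429], [0.436, -0.443], [0.418, -0.255]]
831.0 412.0
t [ 0.5109 -0.33    2.7988] 41.27291041906959
s [ 0.5104 -0.3255  2.8044] 34.22555940023068
ts [ 0.5113 -0.3293  2.7868] 118.11753940792003
```

```bash
python3 - <<'E'
import cv2,numpy as np
a=cv2.imread('pics/o1.png');b=cv2.imread('pics/o2.png')
a=cv2.resize(a,(400,376));b=cv2.resize(b,(400,int(b.shape[0]*400/b.shape[1])))
m=np.zeros((376,800,3),np.uint8);m[:,:400]=a;m[:b.shape[0],400:]=b;cv2.imwrite('pics/o3.png',m)
E
```

```text
(no output)
```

View pics/o3.png

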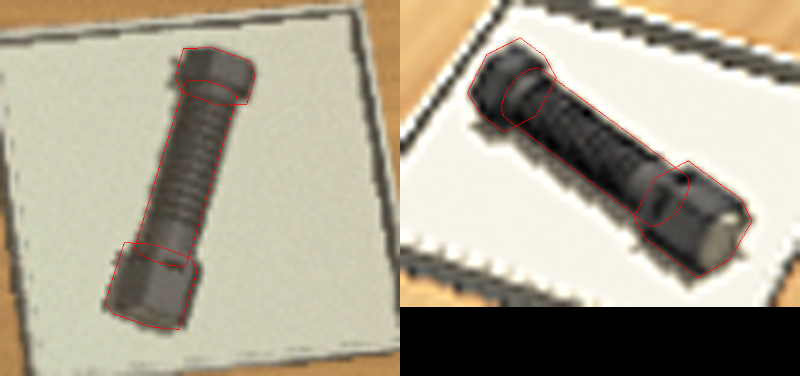

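```bash
cat >> h.py <<'E'
def pose():
    o=ctrl.get_obs(); from scipy.spatial.transform import Rotation as Ro
    q=o['eef_rot']; R=Ro.from_quat([q[1],q[2],q[3],q[0]]).as_matrix(); return np.array(o['eef_pos']),R,o
def plan(target,yawx=None):
    p,R,o=pose(); d=R.T@(np.array(target)-p)*100
    a=np.degrees(np.arctan2(R[1,0],R[0,0])); t=None if yawx is None else -((yawx-a+180)%360-180)
    print('t',round(o['time_s'],2),'pos',p.round(4),'xang',a.round(2),'tilt',R[:,2].round(3),'| dx,dy,dz',d.round(2),'turn',None if t is None else round(t,2),'q6',round(o['q'][5],2))
E
python3 -c "
from h import *
plan([.522,-.333,.10],-110)"
```

```text
t 0.1 pos [ 0.2416 -0.5213  0.2385] xang -65.14 tilt [-0.     0.002 -1.   ] | dx,dy,dz [ -5.27 -33.35  13.87] turn 44.86 q6 -0.21
```

Emit:
drive_tool --commands '[{"dx": -5.3,"dy": -33.4,"dz": 0,"turn": 45,"gripper": 0.3},{"dx": -5.3,"dy": -33.4,"dz": 2,"turn": 45,"gripper": 0.3},{"dx": -5.3,"dy": -33.4,"dz": 6,"turn": 45,"gripper": 0.3},{"dx": -5.3,"dy": -33.4,"dz": 13.9,"turn": 45,"gripper": 0.3},{"dx": -5.3,"dy": -33.4,"dz": 13.9,"turn": 45,"gripper": 0.3},{"dx": -5.3,"dy": -33.4,"dz": 13.9,"turn": 45,"gripper": 0.3},{"dx": -5.3,"dy": -33.4,"dz": 13.9,"turn": 45,"gripper": 0.3},{"dx": -5.3,"dy": -33.4,"dz": 13.9,"turn": 45,"gripper": 0.3},{"dx": -5.3,"dy": -33.4,"dz": 13.9,"turn": 45,"gripper": 0.3}]'

```text
time_s: 1.23
eef_pos: [0.5222, -0.3349, 0.1016]
eef_rot: [-0.0, -0.572, 0.82, -0.001]
wrist_force: [-0.2, -1.0, 0.2]
opening: 0.699
```

```bash
python3 -c "
from h import *
plan([.522,-.333,.014],-110)
snap('top','t1.png');snap('side','s1.png')
crop('side0.png','x.png',0,0,10,10,1)
import cv2,numpy as np
a=cv2.resize(cv2.imread('pics/t1.png')[130:290,350:550],None,fx=2,fy=2);b=cv2.resize(cv2.imread('pics/s1.png')[60:220,260:460],None,fx=2,fy=2)
cv2.imwrite('pics/v1.png',np.hstack([a,b]))"
```

```text
t 1.23 pos [ 0.5222 -0.3349  0.1016] xang -110.2 tilt [ 0.001 -0.002 -1.   ] | dx,dy,dz [-0.18  0.1   8.76] turn -0.2 q6 1.16
```

View pics/v1.png

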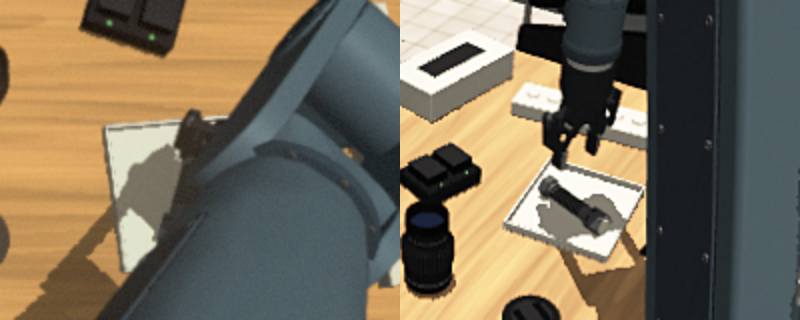

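Emit:
drive_tool --commands '[{"dx": -0.2,"dy": 0.1,"dz": 5,"gripper": 0.3},{"dx": -0.2,"dy": 0.1,"dz": 8.4,"gripper": 0.3},{"dx": -0.2,"dy": 0.1,"dz": 8.7,"gripper": 0.3},{"dx": -0.2,"dy": 0.1,"dz": 8.7,"gripper": 0.3}]'

```text
invalid input at $.commands[0]: expected keys gripper, dx, dy, dz, turn
```

Emit:
drive_tool --commands '[{"gripper": 0.9},{"gripper": 0.9},{"gripper": 0.9},{"gripper": 0.9},{"gripper": 0.9},{"gripper": 0.9}]'

```text
invalid input at $.commands[0]: expected keys gripper, dx, dy, dz, turn
```

```bash
python3 -c "
from h import *
plan([.522,-.333,.024],-85.4)
snap('side','s2.png')
crop('s2.png','v2.png',290,60,390,200,5)"
```

```text
t 1.32 pos [ 0.5222 -0.3351  0.1019] xang -110.25 tilt [ 0.002 -0.002 -1.   ] | dx,dy,dz [-0.2   0.11  7.79] turn -24.85 q6 1.16
```

View pics/v2.png

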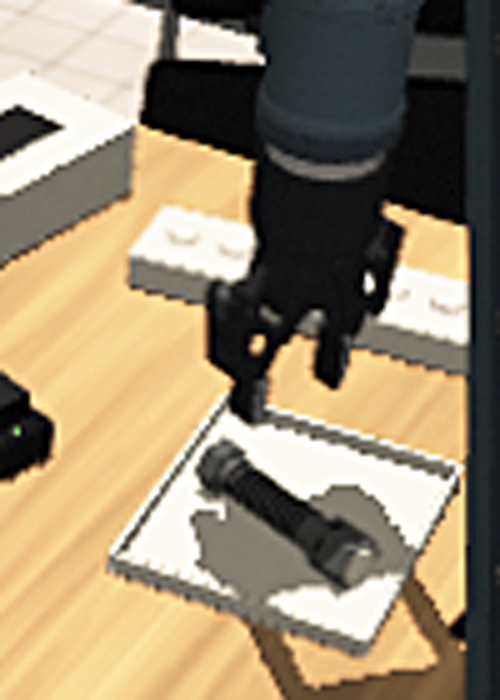

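All keys are needed in each row; nothing moved. The picture shows the gripper above the torch, jaws across its barrel.

Emit:
drive_tool --commands '[{"dx": -0.2,"dy": 0.1,"dz": 5,"turn": 0,"gripper": 0.3},{"dx": -0.2,"dy": 0.1,"dz": 8.4,"turn": 0,"gripper": 0.3},{"dx": -0.2,"dy": 0.1,"dz": 8.7,"turn": 0,"gripper": 0.3},{"dx": -0.2,"dy": 0.1,"dz": 8.7,"turn": 0,"gripper": 0.3}]'

```text
time_s: 1.88
eef_pos: [0.5227, -0.3322, 0.0147]
eef_rot: [0.0, -0.572, 0.82, -0.001]
wrist_force: [-0.3, 0.3, -1.0]
opening: 0.7
```

Emit:
drive_tool --commands '[{"dx": 0,"dy": 0,"dz": 0,"turn": 0,"gripper": 0.9},{"dx": 0,"dy": 0,"dz": 0,"turn": 0,"gripper": 0.9},{"dx": 0,"dy": 0,"dz": 0,"turn": 0,"gripper": 0.9},{"dx": 0,"dy": 0,"dz": 0,"turn": 0,"gripper": 0.9}]'

```text
time_s: 2.38
eef_pos: [0.5233, -0.3321, 0.0153]
eef_rot: [0.0, -0.573, 0.82, -0.002]
wrist_force: [-1.1, 0.5, 5.8]
opening: 0.268
```

```bash
python3 -c "
from h import *
plan([.522,-.333,.024],-85.4)
snap('side','s3.png')
crop('s3.png','v3.png',290,60,390,200,5)"
```

```text
t 2.38 pos [ 0.5233 -0.3321  0.0153] xang -110.13 tilt [ 0.002 -0.002 -1.   ] | dx,dy,dz [ 0.13  0.09 -0.87] turn -24.73 q6 1.17
```

View pics/v3.png

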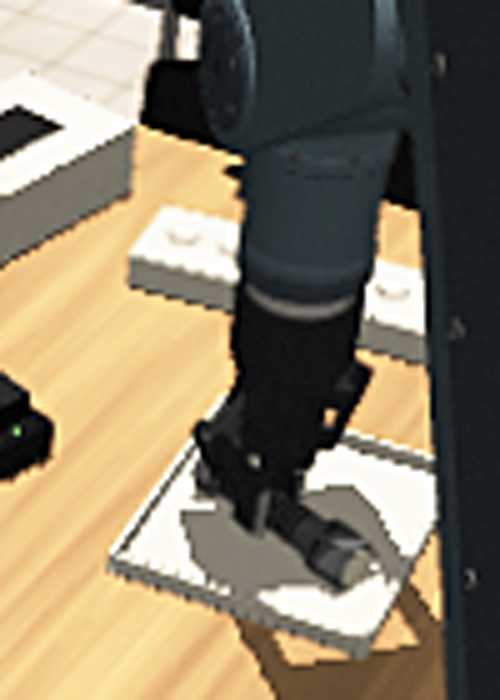

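```bash
python3 -c "
from h import *
plan([.518,-.342,.0205],-85.4)"
```

```text
t 2.42 pos [ 0.5233 -0.3322  0.0153] xang -110.13 tilt [ 0.002 -0.002 -1.   ] | dx,dy,dz [ 1.11  0.15 -0.52] turn -24.73 q6 1.17
```

Emit:
drive_tool --commands '[{"dx": 0,"dy": 0,"dz": -0.5,"turn": 0,"gripper": 0.9},{"dx": 0.5,"dy": 0,"dz": -0.5,"turn": -10,"gripper": 0.9},{"dx": 1.1,"dy": 0.1,"dz": -0.5,"turn": -20,"gripper": 0.9},{"dx": 1.1,"dy": 0.1,"dz": -0.5,"turn": -24.7,"gripper": 0.9},{"dx": 1.1,"dy": 0.1,"dz": -0.5,"turn": -24.7,"gripper": 0.9}]'

```text
time_s: 3.05
eef_pos: [0.5174, -0.3409, 0.0184]
eef_rot: [-0.0, 0.734, -0.679, -0.0]
wrist_force: [-0.2, 0.1, -1.8]
opening: 0.27
```

```bash
python3 -c "
from h import *
plan([.518,-.342,.0205],-85.4)
snap('side','s4.png');snap('top','t4.png')
crop('s4.png','v4.png',290,60,390,200,5)
crop('t4.png','v4b.png',390,170,510,280,5)"
```

```text
t 3.05 pos [ 0.5174 -0.3409  0.0184] xang -85.5 tilt [-0.  0. -1.] | dx,dy,dz [ 0.12 -0.05 -0.21] turn -0.1 q6 0.72
```

View pics/v4.png

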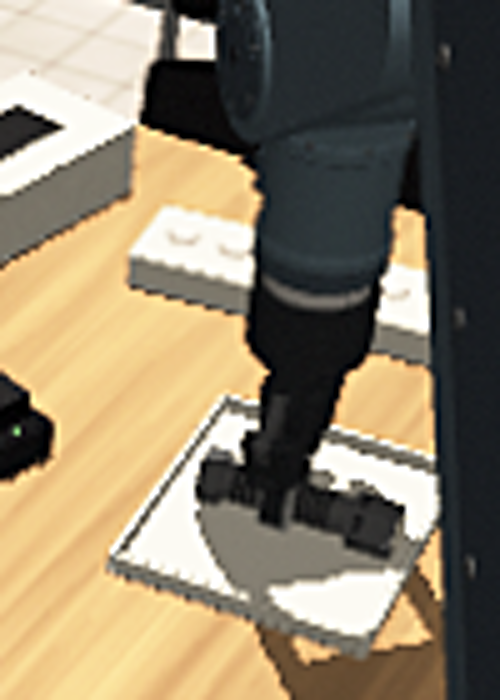

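View pics/v4b.png

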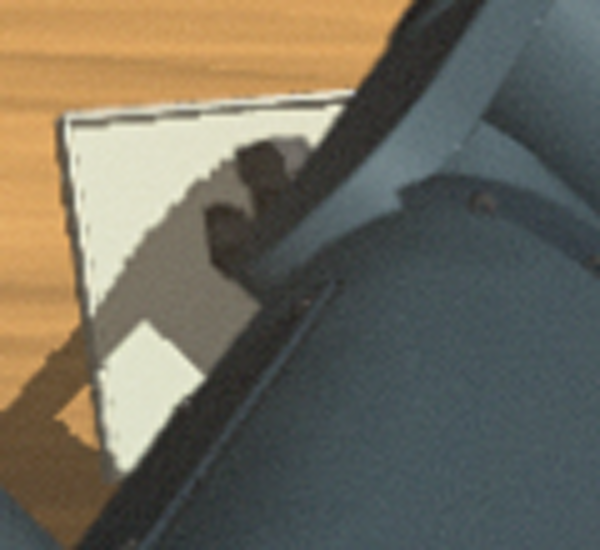

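Emit:
drive_tool --commands '[{"dx": 0,"dy": 0.3,"dz": 0,"turn": 0,"gripper": 0.9},{"dx": 0,"dy": 0.5,"dz": 0,"turn": 0,"gripper": 0.9},{"dx": 0,"dy": 0.5,"dz": 0,"turn": 0,"gripper": 0.9}]'

```text
time_s: 3.52
eef_pos: [0.5123, -0.3414, 0.0183]
eef_rot: [-0.0, 0.734, -0.679, -0.0]
wrist_force: [-0.2, -1.3, -1.6]
opening: 0.272
```

Emit:
drive_tool --commands '[{"dx": 0,"dy": 0.3,"dz": 0,"turn": 0,"gripper": 0.9},{"dx": 0,"dy": 0.3,"dz": 0,"turn": 0,"gripper": 0.9}]'

```text
time_s: 3.78
eef_pos: [0.5093, -0.3417, 0.0183]
eef_rot: [-0.0, 0.735, -0.679, -0.0]
wrist_force: [-0.1, 1.0, -1.4]
opening: 0.267
```

Emit:
drive_tool --commands '[{"dx": 0,"dy": 0.3,"dz": 0,"turn": 0,"gripper": 0.9},{"dx": 0,"dy": 0.3,"dz": 0,"turn": 0,"gripper": 0.9}]'

```text
time_s: 4.03
eef_pos: [0.5066, -0.342, 0.0184]
eef_rot: [-0.0, 0.735, -0.678, 0.0]
wrist_force: [-0.1, -0.7, -2.3]
opening: 0.266
```

Emit:
drive_tool --commands '[{"dx": 0,"dy": 0.3,"dz": 0,"turn": 0,"gripper": 0.9},{"dx": 0,"dy": 0.3,"dz": 0,"turn": 0,"gripper": 0.9}]'

```text
time_s: 4.28
eef_pos: [0.5064, -0.3424, 0.0195]
eef_rot: [-0.001, 0.734, -0.679, 0.003]
wrist_force: [10.3, 2.4, -2.2]
opening: 0.269
```

```bash
python3 -c "
from h import *
snap('side','s5.png')
crop('s5.png','v5.png',320,130,390,200,8)"
```

```text
(no output)
```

View pics/v5.png

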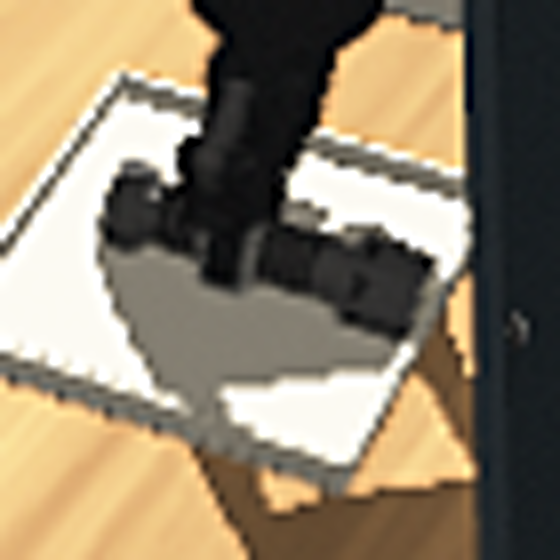

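Emit:
drive_tool --commands '[{"dx": 0,"dy": 0.3,"dz": 0,"turn": 0,"gripper": 0.9},{"dx": 0,"dy": 0.3,"dz": -0.3,"turn": 0,"gripper": 0.9},{"dx": 0,"dy": 0.35,"dz": -0.6,"turn": 0,"gripper": 0.9},{"dx": 0,"dy": 0.4,"dz": -1,"turn": 0,"gripper": 0.9}]'

```text
time_s: 4.82
eef_pos: [0.5023, -0.3426, 0.0293]
eef_rot: [-0.001, 0.735, -0.678, 0.003]
wrist_force: [9.3, 2.4, -3.0]
opening: 0.273
```

```bash
python3 -c "
from h import *
snap('side','s6.png')
crop('s6.png','v6.png',320,130,390,200,8)"
```

```text
(no output)
```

View pics/v6.png

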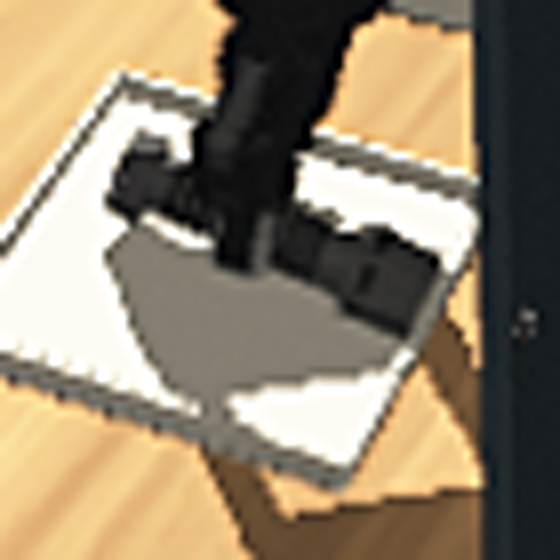

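Emit:
drive_tool --commands '[{"dx": 0,"dy": 0.15,"dz": -0.4,"turn": 0,"gripper": 0.9},{"dx": 0,"dy": 0.25,"dz": -0.8,"turn": 0,"gripper": 0.9},{"dx": 0,"dy": 0.35,"dz": -1.2,"turn": 0,"gripper": 0.9},{"dx": 0,"dy": 0.5,"dz": -1.6,"turn": 0,"gripper": 0.9}]'

```text
time_s: 5.38
eef_pos: [0.4944, -0.3427, 0.0444]
eef_rot: [0.0, 0.735, -0.678, -0.0]
wrist_force: [-0.0, 0.2, -2.4]
opening: 0.272
```

```bash
python3 -c "
from h import *
snap('side','s7.png')
crop('s7.png','v7.png',320,130,390,200,8)"
```

```text
(no output)
```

View pics/v7.png

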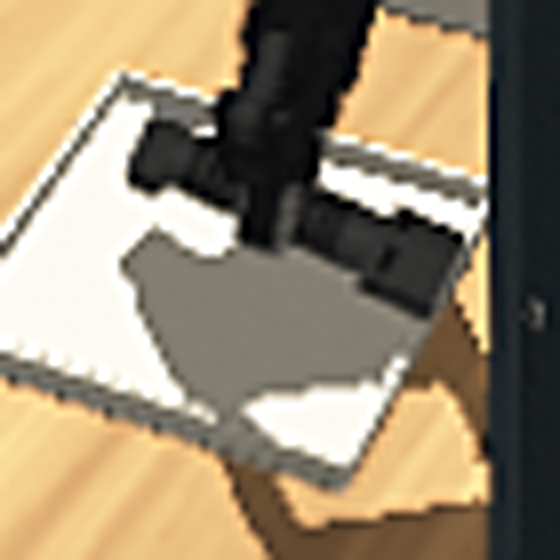

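Emit:
drive_tool --commands '[{"dx": 0,"dy": -1.2,"dz": 0,"turn": 0,"gripper": 0.9},{"dx": 0,"dy": -1.2,"dz": 0.9,"turn": 0,"gripper": 0.9},{"dx": 0,"dy": -0.6,"dz": 0.9,"turn": 0,"gripper": 0.9},{"dx": 0,"dy": -0.1,"dz": 0.9,"turn": 0,"gripper": 0.9},{"dx": 0,"dy": -0.1,"dz": 0.9,"turn": 0,"gripper": 0.9}]'

```text
time_s: 6.05
eef_pos: [0.4991, -0.3424, 0.0366]
eef_rot: [-0.003, 0.734, -0.679, 0.003]
wrist_force: [14.0, 4.8, -1.0]
opening: 0.268
```

Emit:
drive_tool --commands '[{"dx": 0,"dy": 0.25,"dz": 0,"turn": 0,"gripper": 0.9},{"dx": 0,"dy": 0.35,"dz": -0.4,"turn": 0,"gripper": 0.9},{"dx": 0,"dy": 0.5,"dz": -0.8,"turn": 0,"gripper": 0.9},{"dx": 0,"dy": 0.65,"dz": -1.1,"turn": 0,"gripper": 0.9}]'

```text
time_s: 6.55
eef_pos: [0.4915, -0.3438, 0.0476]
eef_rot: [-0.001, 0.735, -0.679, 0.003]
wrist_force: [-0.9, 0.2, 0.5]
opening: 0.273
```

```bash
python3 -c "
from h import *
snap('side','s8.png')
crop('s8.png','v8.png',320,130,390,200,8)"
```

```text
(no output)
```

View pics/v8.png

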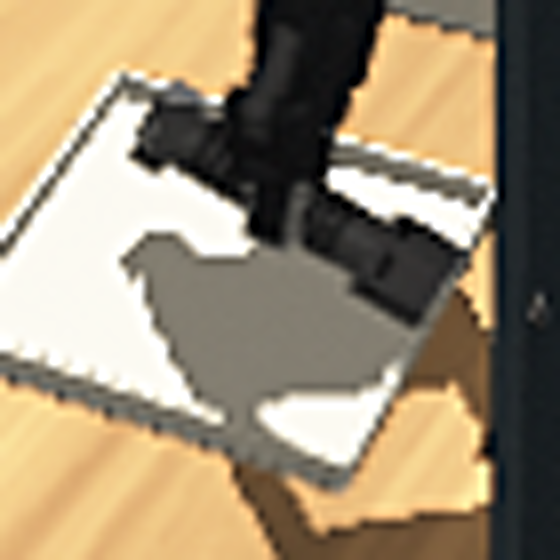

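```bash
cat >> h.py <<'E'
def onplane(c,u,v,p,n):
    o,w=ray(c,u,v); return o+w*(np.dot(n,p-o)/np.dot(n,w))
E
python3 -c "
from fit import *
p,R,o=pose(); c=load('s8.png'); print(p)
y=R[:,1]
for a in np.radians([15,20,25,30]):
    G=p+[0,0,.005]; yaw=np.arctan2(y[1],y[0]); ctr=G+.012*(np.cos(a)*y-[0,0,np.sin(a)])
    P=[yawed(q,*ctr,yaw,a) for q in torchparts()]
    overlay('s8.png',P,(320,130,390,200),'ov%d.png'%round(np.degrees(a)),5)
a=[cv2.imread('pics/ov%d.png'%i) for i in(15,20,25,30)]
cv2.imwrite('pics/ov.png',np.vstack([np.hstack(a[:2]),np.hstack(a[2:])])[:600])
"
```

```text
[ 0.49013955 -0.34371883  0.04742322]
```

View pics/ov.png

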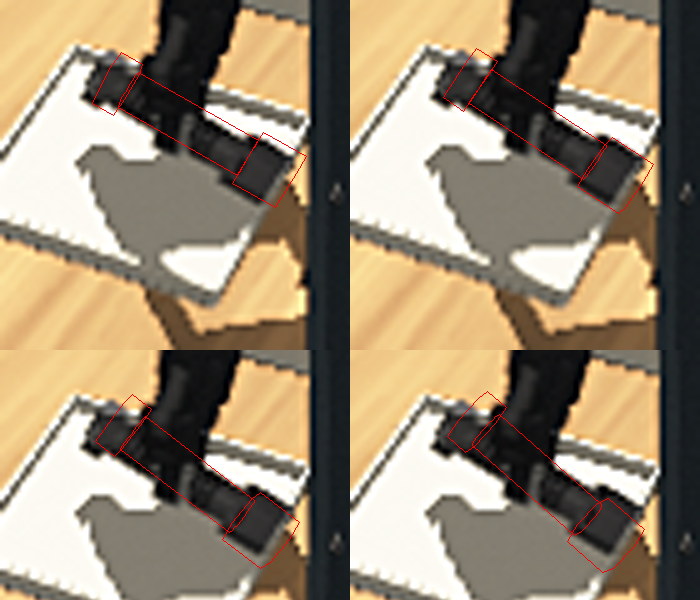

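Emit:
drive_tool --commands '[{"dx": 0,"dy": -1.3,"dz": 0,"turn": 0,"gripper": 0.9},{"dx": 0,"dy": -1.3,"dz": 0.7,"turn": 0,"gripper": 0.9},{"dx": 0,"dy": -0.7,"dz": 0.7,"turn": 0,"gripper": 0.9},{"dx": 0,"dy": -0.4,"dz": 0.7,"turn": 0,"gripper": 0.9}]'

```text
time_s: 7.1
eef_pos: [0.4943, -0.3424, 0.0393]
eef_rot: [-0.002, 0.734, -0.679, 0.001]
wrist_force: [11.6, 5.0, 0.1]
opening: 0.269
```

```bash
python3 -c "
from h import *
snap('side','s9.png')
crop('s9.png','v9.png',320,130,390,200,8)"
```

```text
(no output)
```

View pics/v9.png

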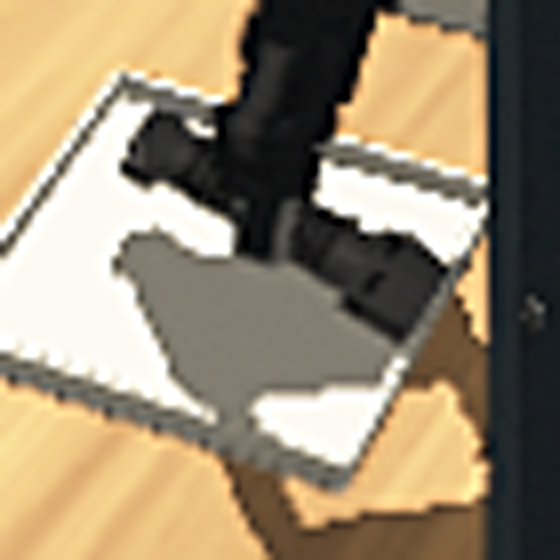

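Emit:
drive_tool --commands '[{"dx": 0,"dy": 0.3,"dz": 0.1,"turn": 0,"gripper": 0.9},{"dx": 0,"dy": 0.6,"dz": 0,"turn": 0,"gripper": 0.9},{"dx": 0,"dy": 0.75,"dz": -0.4,"turn": 0,"gripper": 0.9},{"dx": 0,"dy": 0.9,"dz": -0.8,"turn": 0,"gripper": 0.9}]'

```text
time_s: 7.65
eef_pos: [0.4871, -0.3446, 0.049]
eef_rot: [-0.001, 0.735, -0.679, 0.004]
wrist_force: [8.2, -0.8, -0.4]
opening: 0.272
```

```bash
python3 -c "
from h import *
snap('side','s10.png')
crop('s10.png','v10.png',320,130,390,200,8)"
```

```text
(no output)
```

View pics/v10.png

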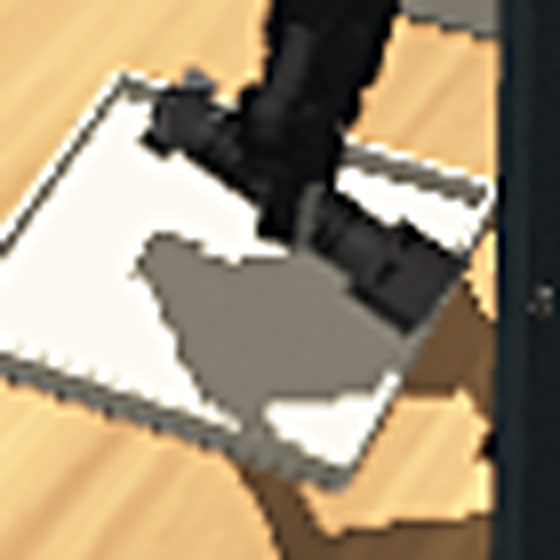

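Emit:
drive_tool --commands '[{"dx": 0,"dy": 0.2,"dz": 0,"turn": 0,"gripper": 0.9},{"dx": 0,"dy": 0.45,"dz": -0.4,"turn": 0,"gripper": 0.9},{"dx": 0,"dy": 0.7,"dz": -0.8,"turn": 0,"gripper": 0.9},{"dx": 0,"dy": 1.0,"dz": -1.2,"turn": 0,"gripper": 0.9}]'

```text
time_s: 8.2
eef_pos: [0.474, -0.3446, 0.0597]
eef_rot: [0.0, 0.735, -0.678, 0.0]
wrist_force: [-0.8, -0.2, -1.5]
opening: 0.272
```

```bash
python3 -c "
from h import *
snap('side','s11.png')
crop('s11.png','v11.png',320,130,390,200,8)"
```

```text
(no output)
```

View pics/v11.png

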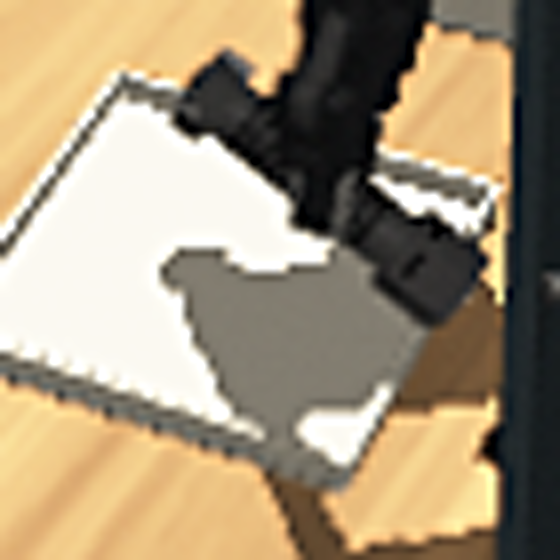

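```bash
cat > ov.py <<'E'
from fit import *
def ov(f,cands,roi,s,out,h=.005):
    p,R,o=pose(); y=R[:,1]; yaw=np.arctan2(y[1],y[0]); A=[]
    for deg,off in cands:
        a=np.radians(deg); ctr=p+[0,0,h]+off*(np.cos(a)*y-[0,0,np.sin(a)])
        overlay(f,[yawed(q,*ctr,yaw,a) for q in torchparts()],roi,'tmp.png',s); A.append(cv2.imread('pics/tmp.png'))
    k=len(A)//2; cv2.imwrite('pics/'+out,np.vstack([np.hstack(A[:k]),np.hstack(A[k:])]))
E
python3 -c "
from ov import *
ov('s11.png',[(25,0),(30,0),(25,.006),(30,.006)],(325,125,385,185),5,'ov2.png')"
```

```text
(no output)
```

View pics/ov2.png

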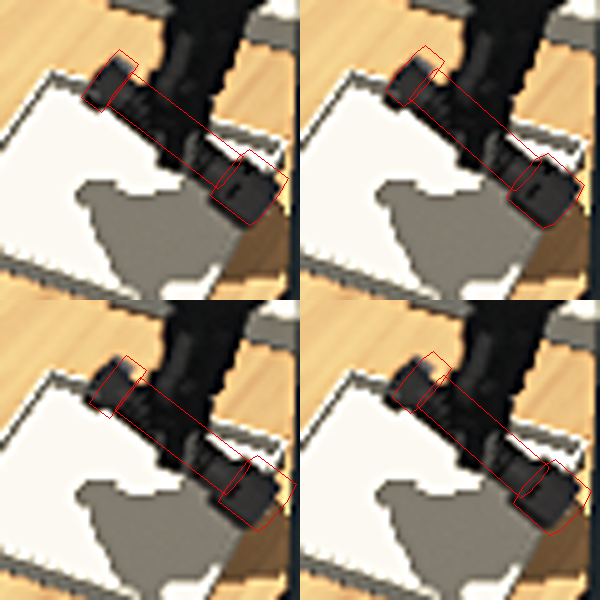

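Emit:
drive_tool --commands '[{"dx": 0,"dy": -1.6,"dz": 0,"turn": 0,"gripper": 0.9},{"dx": 0,"dy": -1.6,"dz": 1.1,"turn": 0,"gripper": 0.9},{"dx": 0,"dy": -0.9,"dz": 1.1,"turn": 0,"gripper": 0.9},{"dx": 0,"dy": -0.3,"dz": 1.4,"turn": 0,"gripper": 0.9},{"dx": 0,"dy": -0.2,"dz": 1.4,"turn": 0,"gripper": 0.9}]'

```text
time_s: 8.88
eef_pos: [0.4822, -0.3444, 0.0482]
eef_rot: [-0.003, 0.734, -0.679, 0.006]
wrist_force: [21.5, 6.5, 10.5]
opening: 0.273
```

Firm contact (about 24 N along the torch). Now rotate about the contact.

Emit:
drive_tool --commands '[{"dx": 0,"dy": 0.2,"dz": -0.4,"turn": 0,"gripper": 0.9},{"dx": 0,"dy": 0.45,"dz": -0.8,"turn": 0,"gripper": 0.9},{"dx": 0,"dy": 0.7,"dz": -1.1,"turn": 0,"gripper": 0.9}]'

```text
time_s: 9.25
eef_pos: [0.4727, -0.3459, 0.0582]
eef_rot: [-0.001, 0.735, -0.679, 0.004]
wrist_force: [12.7, 0.4, 0.1]
opening: 0.267
```

```bash
python3 -c "
from ov import *
snap('side','s12.png')
ov('s12.png',[(30,0),(35,0),(30,-.004),(35,-0.004)],(325,125,385,185),5,'ov3.png',.003)"
```

```text
(no output)
```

View pics/ov3.png

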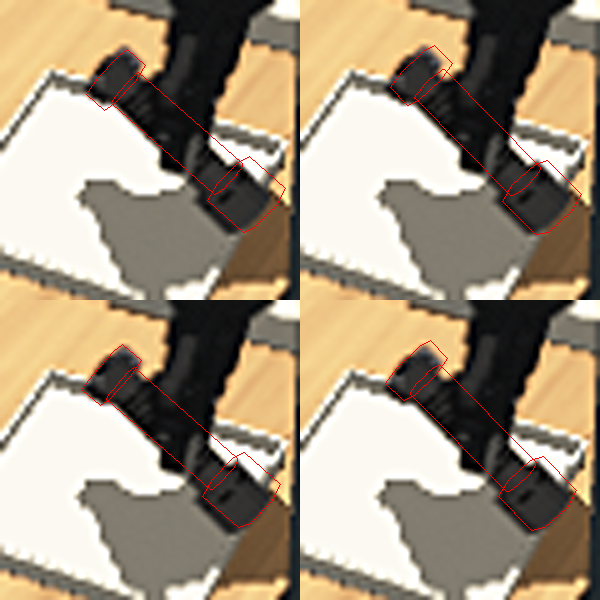

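Emit:
drive_tool --commands '[{"dx": 0,"dy": 0.3,"dz": 0.2,"turn": 0,"gripper": 0.9},{"dx": 0,"dy": 0.55,"dz": -0.1,"turn": 0,"gripper": 0.9},{"dx": 0,"dy": 0.8,"dz": -0.4,"turn": 0,"gripper": 0.9},{"dx": 0,"dy": 1.05,"dz": -0.7,"turn": 0,"gripper": 0.9}]'

```text
time_s: 9.8
eef_pos: [0.4622, -0.3472, 0.0654]
eef_rot: [-0.001, 0.735, -0.679, 0.004]
wrist_force: [8.9, -0.5, 2.7]
opening: 0.265
```

```bash
python3 -c "
from ov import *
snap('side','s13.png')
ov('s13.png',[(35,-.006),(40,-.006),(43,-.008),(46,-0.008)],(325,125,385,185),5,'ov4.png',.003)"
```

```text
(no output)
```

View pics/ov4.png

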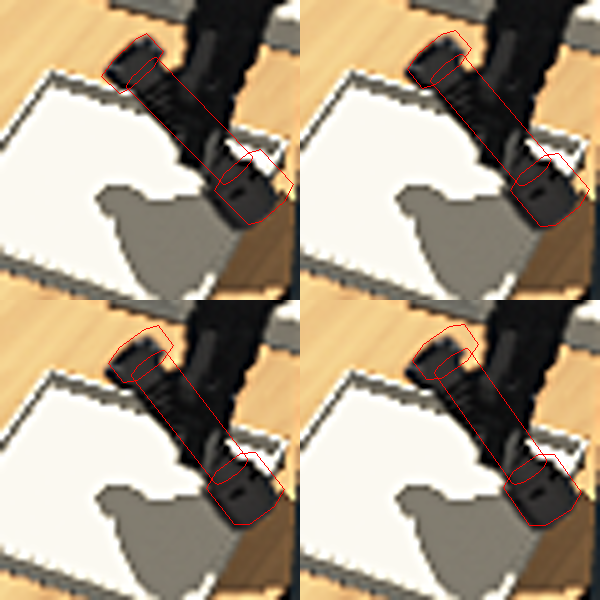

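Emit:
drive_tool --commands '[{"dx": 0,"dy": 0.3,"dz": 0.2,"turn": 0,"gripper": 0.9},{"dx": 0,"dy": 0.6,"dz": -0.1,"turn": 0,"gripper": 0.9},{"dx": 0,"dy": 0.9,"dz": -0.35,"turn": 0,"gripper": 0.9},{"dx": 0,"dy": 1.2,"dz": -0.6,"turn": 0,"gripper": 0.9},{"dx": 0,"dy": 1.4,"dz": -0.7,"turn": 0,"gripper": 0.9}]'

```text
time_s: 10.48
eef_pos: [0.4444, -0.3468, 0.0703]
eef_rot: [0.0, 0.735, -0.679, -0.0]
wrist_force: [-0.6, 0.3, -1.8]
opening: 0.272
```

```bash
python3 -c "
from ov import *
snap('side','s14.png')
ov('s14.png',[(40,-.009),(46,-.009),(51,-.011),(56,-0.011)],(325,115,385,175),5,'ov5.png',.003)"
```

```text
(no output)
```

View pics/ov5.png

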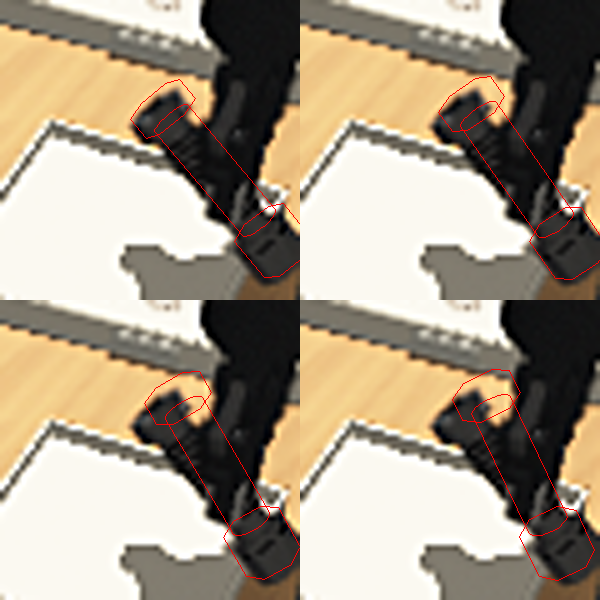

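Emit:
drive_tool --commands '[{"dx": 0,"dy": -3.1,"dz": 0,"turn": 0,"gripper": 0.9},{"dx": 0,"dy": -3.1,"dz": 0.9,"turn": 0,"gripper": 0.9},{"dx": 0,"dy": -2.2,"dz": 0.9,"turn": 0,"gripper": 0.9},{"dx": 0,"dy": -1.7,"dz": 1.2,"turn": 0,"gripper": 0.9},{"dx": 0,"dy": -1.4,"dz": 1.4,"turn": 0,"gripper": 0.9},{"dx": 0,"dy": -1.4,"dz": 1.4,"turn": 0,"gripper": 0.9}]'

```text
time_s: 11.28
eef_pos: [0.4647, -0.346, 0.0611]
eef_rot: [-0.004, 0.734, -0.679, 0.006]
wrist_force: [19.3, 12.5, 18.5]
opening: 0.269
```

```bash
python3 -c "
from ov import *
snap('side','s15.png')
ov('s15.png',[(38,-.009),(42,-.009),(42,-.013),(46,-0.013)],(325,115,385,175),5,'ov6.png',-.001)"
```

```text
(no output)
```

View pics/ov6.png

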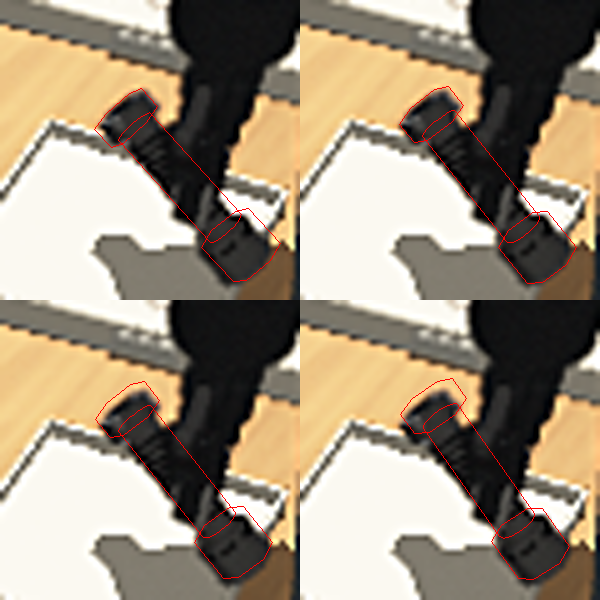

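Emit:
drive_tool --commands '[{"dx": 0,"dy": 0.25,"dz": -0.2,"turn": 0,"gripper": 0.9},{"dx": 0,"dy": 0.5,"dz": -0.4,"turn": 0,"gripper": 0.9},{"dx": 0,"dy": 0.8,"dz": -0.55,"turn": 0,"gripper": 0.9},{"dx": 0,"dy": 1.1,"dz": -0.7,"turn": 0,"gripper": 0.9}]'

```text
time_s: 11.82
eef_pos: [0.4513, -0.349, 0.0671]
eef_rot: [-0.001, 0.734, -0.679, 0.006]
wrist_force: [11.7, 1.1, 7.8]
opening: 0.264
```

```bash
python3 -c "
from ov import *
snap('side','s16.png')
ov('s16.png',[(46,-.009),(50,-.009),(54,-.009),(50,-0.013)],(325,115,385,175),5,'ov7.png',-.001)"
```

```text
(no output)
```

View pics/ov7.png

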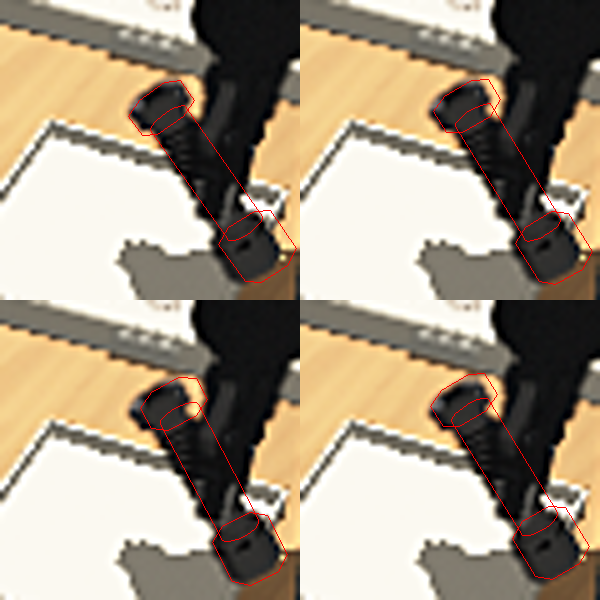

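Emit:
drive_tool --commands '[{"dx": 0,"dy": 0.2,"dz": 0.2,"turn": 0,"gripper": 0.9},{"dx": 0,"dy": 0.5,"dz": 0.0,"turn": 0,"gripper": 0.9},{"dx": 0,"dy": 0.9,"dz": -0.2,"turn": 0,"gripper": 0.9}]'

```text
time_s: 12.25
eef_pos: [0.4425, -0.3503, 0.0695]
eef_rot: [-0.001, 0.734, -0.679, 0.006]
wrist_force: [9.5, -0.9, 9.1]
opening: 0.262
```

Emit:
drive_tool --commands '[{"dx": 0,"dy": 0,"dz": -2,"turn": 0,"gripper": 0.9},{"dx": 0,"dy": 0,"dz": -6,"turn": 0,"gripper": 0.9},{"dx": 0,"dy": 0,"dz": -12,"turn": 0,"gripper": 0.9},{"dx": 0,"dy": 0,"dz": -18,"turn": 0,"gripper": 0.9},{"dx": 0,"dy": 0,"dz": -24,"turn": 0,"gripper": 0.9},{"dx": 0,"dy": 0,"dz": -24,"turn": 0,"gripper": 0.9},{"dx": 0,"dy": 0,"dz": -24,"turn": 0,"gripper": 0.9}]'

```text
time_s: 13.12
eef_pos: [0.4376, -0.347, 0.3042]
eef_rot: [-0.0, 0.734, -0.679, -0.001]
wrist_force: [-0.0, -0.2, -2.2]
opening: 0.265
```

```bash
python3 -c "
from ov import *
plan([.5,-.3,.3])
snap('side','s17.png');snap('top','t17.png')
"
```

```text
t 13.12 pos [ 0.4376 -0.347   0.3042] xang -85.48 tilt [-0.001  0.001 -1.   ] | dx,dy,dz [-4.19 -6.59  0.42] turn None q6 0.61
```

View pics/s17.png

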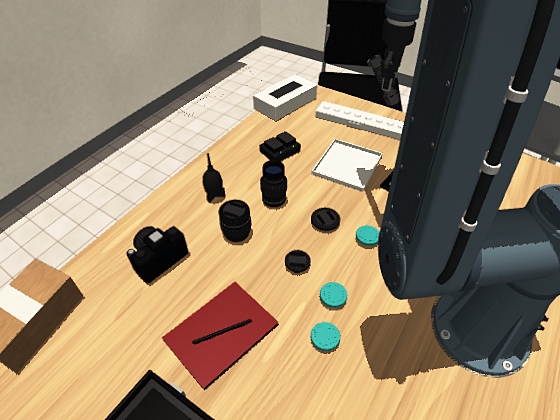

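View pics/t17.png

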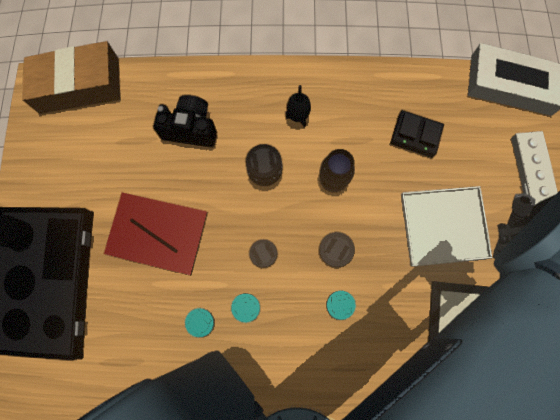

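```bash
python3 - <<'E'
from fit import *
t=load('t17.png'); s=load('s17.png')
for z in (.11,):
  print('glass',onz(t,339.2,163.7,z).round(4),onz(s,273.7,170.5,z).round(4))
def tri(u1,u2):
    o1,w1=ray(t,*u1);o2,w2=ray(s,*u2); A=np.c_[w1,-w2]; k=np.linalg.lstsq(A,o2-o1,rcond=None)[0]; a=o1+k[0]*w1;b=o2+k[1]*w2; return ((a+b)/2).round(4),np.linalg.norm(a-b).round(4)
print(tri((339.2,163.7),(273.7,170.5)))
print('cap',tri((263.3,253.7),(200+390/4,140+484/4-1)))
def silfit(img,c,roi,parts,g,th,name):
    u0,v0,u1,v1=roi; M=(c['image'][v0:v1,u0:u1].max(2)<th).astype(np.uint8)
    n,l,st,_=cv2.connectedComponentsWithStats(M); M=(l==1+np.argmax(st[1:,4])).astype(float)
    def cost(p): return ((render(c,[q+[p[0],p[1],0] for q in parts],roi)-M)**2).sum()
    g=np.array(g); r=minimize(cost,g,method='Nelder-Mead',options=dict(initial_simplex=g+np.array([[0,0],[.006,0],[0,.006]])))
    print(name,r.x.round(4),round(r.fun,1),M.sum()); overlay(img,[q+[r.x[0],r.x[1],0] for q in parts],roi,'f_%s.png'%name,6); return r.x
lens=[prism(40,.030,.088,.125),prism(40,.0365,.044,.078),prism(40,.031,0,.044)]
cap=[prism(40,.0315,.0115,.0225),prism(40,.0225,0,.0115)]
gl=onz(t,339.2,163.7,.11)[:2]; gc=onz(t,263.3,253.7,.0225)[:2]
silfit('t17.png',t,(310,140,365,205),lens,gl,75,'lt')
silfit('s17.png',s,(250,152,300,215),lens,gl,60,'ls')
silfit('t17.png',t,(243,233,284,275),cap,gc,110,'ct')
silfit('s17.png',s,(278,240,318,278),cap,gc,70,'cs')
A=[cv2.resize(cv2.imread('pics/f_%s.png'%n),(300,300)) for n in('lt','ls','ct','cs')]
cv2.imwrite('pics/f.png',np.vstack([np.hstack(A[:2]),np.hstack(A[2:])]))
E
```

```text
glass [ 0.6231 -0.0847  0.11  ] [ 0.6213 -0.0829  0.11  ]
(array([ 0.6234, -0.0852,  0.1076]), np.float64(0.001))
cap (array([0.4442, 0.0765, 0.0155]), np.float64(0.0018))
lt [ 0.621  -0.0838] 38.0 1135.0
ls [ 0.6221 -0.0816] 261.2 1218.0
ct [0.4437 0.0769] 15.7 628.0
cs [0.4441 0.0811] 25.0 450.0
```

View pics/f.png

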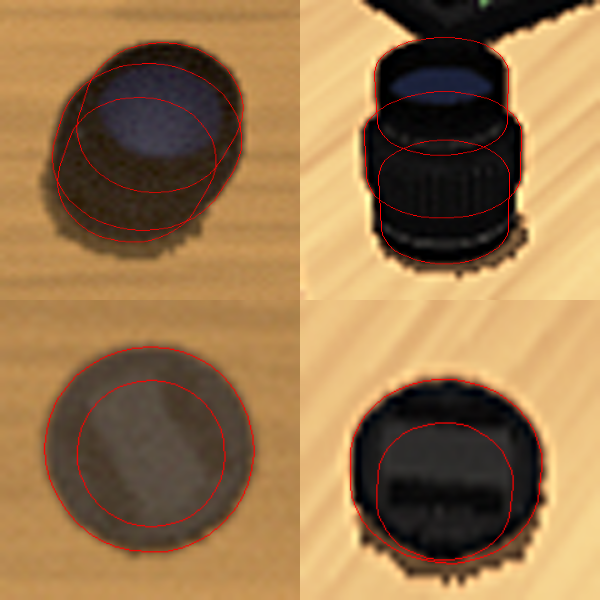

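```bash
python3 -c "
from h import *
plan([.715,-.077,.27],-85.5)"
```

```text
t 13.22 pos [ 0.4375 -0.3465  0.3028] xang -85.47 tilt [-0.003  0.003 -1.   ] | dx,dy,dz [-24.66 -29.8    3.28] turn 0.03 q6 0.61
```

Emit:
drive_tool --commands '[{"dx": -4,"dy": -5,"dz": 0,"turn": 0,"gripper": 0.9},{"dx": -8,"dy": -9.5,"dz": 0,"turn": 0,"gripper": 0.9},{"dx": -12,"dy": -14.5,"dz": 0,"turn": 0,"gripper": 0.9},{"dx": -16,"dy": -19,"dz": 0,"turn": 0,"gripper": 0.9},{"dx": -20,"dy": -24,"dz": 1,"turn": 0,"gripper": 0.9},{"dx": -23,"dy": -28,"dz": 2,"turn": 0,"gripper": 0.9},{"dx": -24.7,"dy": -29.8,"dz": 3.3,"turn": 0,"gripper": 0.9},{"dx": -24.7,"dy": -29.8,"dz": 3.3,"turn": 0,"gripper": 0.9},{"dx": -24.7,"dy": -29.8,"dz": 3.3,"turn": 0,"gripper": 0.9},{"dx": -24.7,"dy": -29.8,"dz": 3.3,"turn": 0,"gripper": 0.9}]'

```text
time_s: 14.48
eef_pos: [0.7158, -0.0786, 0.2726]
eef_rot: [0.0, 0.734, -0.679, 0.0]
wrist_force: [0.0, 0.4, -1.4]
opening: 0.266
```

```bash
python3 -c "
from ov import *
plan([.715,-.077,.27],-85.5)
snap('side','s18.png');snap('top','t18.png')
crop('s18.png','v18.png',200,60,320,220,4)
crop('t18.png','v18b.png',270,60,390,220,4)
cv2.imwrite('pics/v18.png',np.hstack([cv2.imread('pics/v18.png')[:600],cv2.imread('pics/v18b.png')[:600]])[:,:])
" && python3 -c "
import cv2;a=cv2.imread('pics/v18.png');print(a.shape);cv2.imwrite('pics/v18.png',cv2.resize(a,(800,500)))"
```

```text
t 14.47 pos [ 0.7158 -0.0786  0.2726] xang -85.52 tilt [ 0. -0. -1.] | dx,dy,dz [-0.16  0.06  0.26] turn -0.02 q6 1.22
(600, 960, 3)
```

View pics/v18.png

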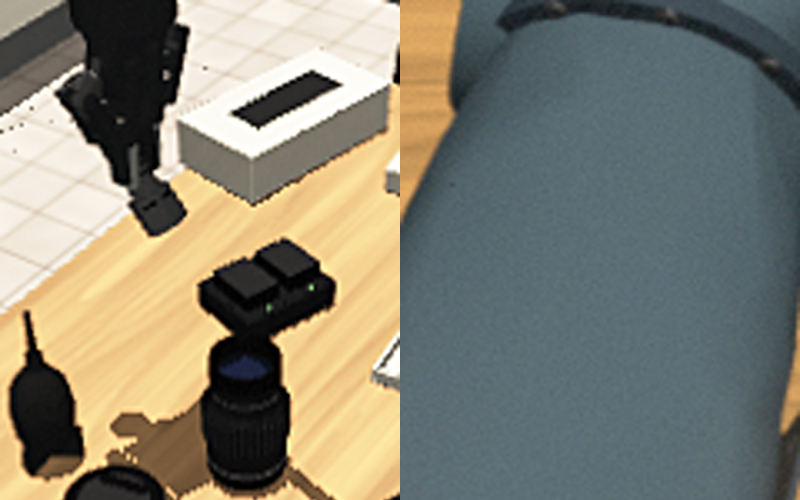

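```bash
python3 -c "
from ov import *
ov('s18.png',[(51,-.009),(54,-.009),(57,-.009),(54,-.012)],(210,78,265,140),6,'ov8.png',-.001)
a=cv2.imread('pics/ov8.png');print(a.shape);cv2.imwrite('pics/ov8.png',cv2.resize(a,(532,600),interpolation=cv2.INTER_AREA))
crop('s18.png','c18.png',210,78,265,140,9)
"
```

```text
(744, 660, 3)
```

View pics/ov8.png

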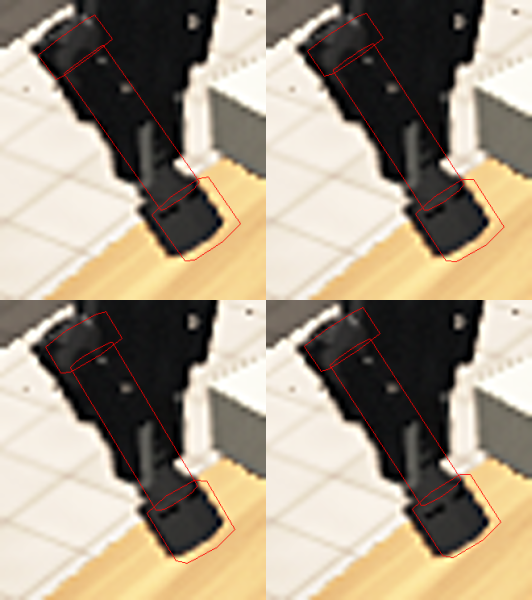

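View pics/c18.png

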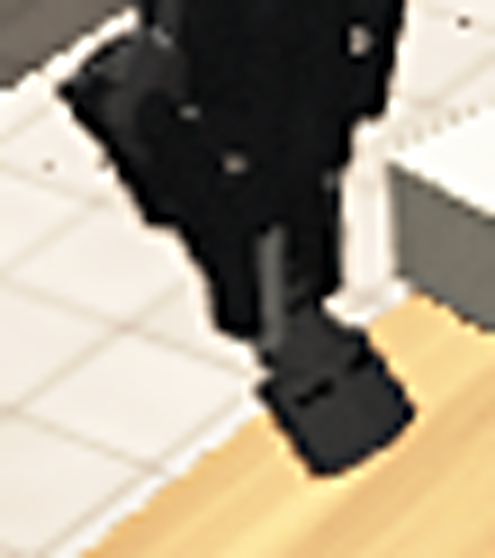

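```bash
cat > tf.py <<'E'
from fit import *
def tfit(f,roi,wt,g=(-.009,.93,-.001,0),th=75,ysh=True):
    c=load(f); p,R,o=pose(); x,y=R[:,0],R[:,1]; yaw=np.arctan2(y[1],y[0])
    u0,v0,u1,v1=roi; M=(c['image'][v0:v1,u0:u1].max(2)<th).astype(float)
    W=np.zeros_like(M)
    for a,b,c2,d in wt: W[b-v0:d-v0,a-u0:c2-u0]=1
    def parts(q):
        a=q[1]; ctr=p+[0,0,q[2]]+q[0]*(np.cos(a)*y-[0,0,np.sin(a)])
        return [yawed(k,*ctr,yaw,a) for k in torchparts()]
    def cost(q): return (W*(render(c,parts(q),roi)-M)**2).sum()+ (q[2]/.004)**2
    g=np.array(g[:3]); r=minimize(cost,g,method='Nelder-Mead',options=dict(maxiter=400,initial_simplex=g+np.array([[0,0,0],[.006,0,0],[0,.1,0],[0,0,.005]])))
    q=r.x; a=q[1]; u=np.cos(a)*y-np.array([0,0,np.sin(a)]); fr=p+[0,0,q[2]]+(q[0]+.065)*u
    print('off,deg,h',q[0].round(4),np.degrees(a).round(1),q[2].round(4),'cost',r.fun.round(1),'front',fr.round(4),'u',u.round(3))
    overlay(f,parts(q),roi,'tf.png',8); return q,fr,u
E
python3 -c "
from tf import *
tfit('s18.png',(210,78,265,140),[(236,112,265,140),(210,78,224,102)])"
```

```text
off,deg,h -0.0214 54.2 -0.0098 cost 39.4 front [ 0.6905 -0.0805  0.2278] u [-0.583 -0.046 -0.812]
```

View pics/tf.png

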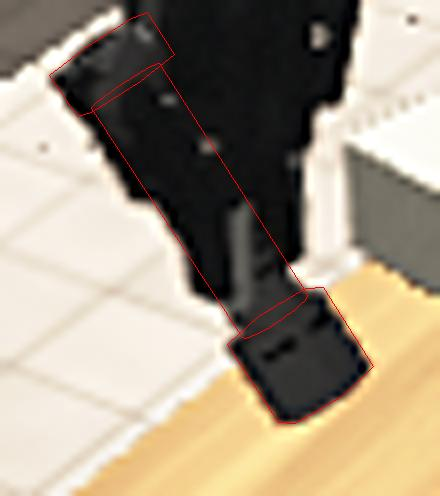

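Emit:
drive_tool --commands '[{"dx": -0.3,"dy": 1,"dz": 1.5,"turn": 0,"gripper": 0.9},{"dx": -0.3,"dy": 1,"dz": 3.2,"turn": 0,"gripper": 0.9},{"dx": -0.3,"dy": 1,"dz": 3.7,"turn": 0,"gripper": 0.9},{"dx": -0.3,"dy": 1,"dz": 3.7,"turn": 0,"gripper": 0.9},{"dx": -0.3,"dy": 1,"dz": 3.7,"turn": 0,"gripper": 0.9}]'

```text
time_s: 15.2
eef_pos: [0.7065, -0.0754, 0.2359]
eef_rot: [-0.0, 0.735, -0.678, 0.0]
wrist_force: [0.8, 0.5, -1.0]
opening: 0.265
```

```bash
python3 -c "
from tf import *
snap('side','s19.png'); crop('s19.png','v19.png',205,80,315,220,4)
q,fr,u=tfit('s19.png',(213,88,268,155),[(239,127,268,155),(213,90,227,115)],g=(-.02,.93,-.009))
G=np.array([.622,-.083,.110]); k=(G[2]-fr[2])/u[2]; print('hit',(fr+k*u).round(4),'dist',k.round(4))"
```

```text
off,deg,h -0.0205 53.9 -0.0086 cost 137.3 front [ 0.6804 -0.0774  0.1915] u [-0.587 -0.047 -0.809]
hit [ 0.6213 -0.0822  0.11  ] dist 0.1007
```

View pics/v19.png

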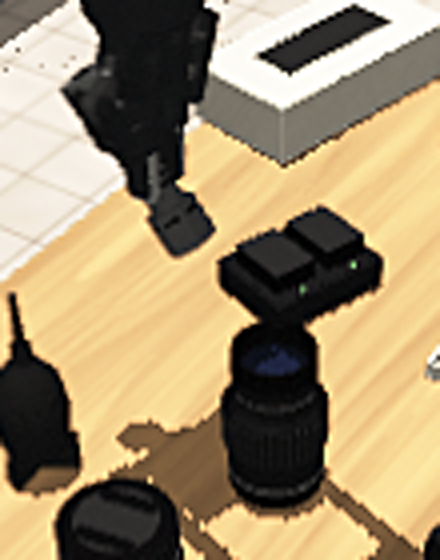

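View pics/tf.png

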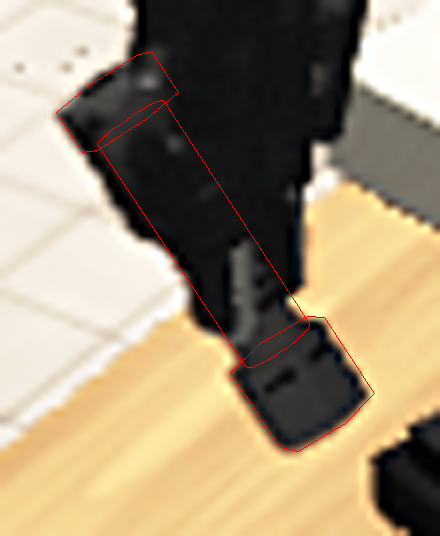

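Emit:
drive_tool --commands '[{"dx": 0,"dy": 0,"dz": 0,"turn": 0,"gripper": 0.9},{"dx": 0,"dy": 0,"dz": 0,"turn": 0,"gripper": 0.9},{"dx": 0,"dy": 0,"dz": 0,"turn": 0,"gripper": 0.9},{"dx": 0,"dy": 0,"dz": 0,"turn": 0,"gripper": 0.9},{"dx": 0,"dy": 0,"dz": 0,"turn": 0,"gripper": 0.9},{"dx": 0,"dy": 0,"dz": 0,"turn": 0,"gripper": 0.9},{"dx": 0,"dy": 0,"dz": 0,"turn": 0,"gripper": 0.9},{"dx": 0,"dy": 0,"dz": 0,"turn": 0,"gripper": 0.9},{"dx": 0,"dy": 0,"dz": 0,"turn": 0,"gripper": 0.9},{"dx": 0,"dy": 0,"dz": 0,"turn": 0,"gripper": 0.9},{"dx": 0,"dy": 0,"dz": 0,"turn": 0,"gripper": 0.9},{"dx": 0,"dy": 0,"dz": 0,"turn": 0,"gripper": 0.9},{"dx": 0,"dy": 0,"dz": 0,"turn": 0,"gripper": 0.9},{"dx": 0,"dy": 0,"dz": 0,"turn": 0,"gripper": 0.9},{"dx": 0,"dy": 0,"dz": 0,"turn": 0,"gripper": 0.9},{"dx": 0,"dy": 0,"dz": 0,"turn": 0,"gripper": 0.9},{"dx": 0,"dy": 0,"dz": 0,"turn": 0,"gripper": 0.9},{"dx": 0,"dy": 0,"dz": 0,"turn": 0,"gripper": 0.9},{"dx": 0,"dy": 0,"dz": 0,"turn": 0,"gripper": 0.9},{"dx": 0,"dy": 0,"dz": 0,"turn": 0,"gripper": 0.9}]'

```text
time_s: 17.75
eef_pos: [0.706, -0.0752, 0.2353]
eef_rot: [0.0, 0.735, -0.678, -0.0]
wrist_force: [0.2, -0.5, -1.1]
opening: 0.264
```

Emit:
drive_tool --commands '[{"dx": 0,"dy": 0,"dz": 0,"turn": 0,"gripper": 0.9},{"dx": 0,"dy": 0,"dz": 0,"turn": 0,"gripper": 0.9},{"dx": 0,"dy": 0,"dz": 0,"turn": 0,"gripper": 0.9},{"dx": 0,"dy": 0,"dz": 0,"turn": 0,"gripper": 0.9},{"dx": 0,"dy": 0,"dz": 0,"turn": 0,"gripper": 0.9},{"dx": 0,"dy": 0,"dz": 0,"turn": 0,"gripper": 0.9},{"dx": 0,"dy": 0,"dz": 0,"turn": 0,"gripper": 0.9},{"dx": 0,"dy": 0,"dz": 0,"turn": 0,"gripper": 0.9}]'

```text
time_s: 18.75
eef_pos: [0.706, -0.0752, 0.2353]
eef_rot: [0.0, 0.735, -0.678, -0.0]
wrist_force: [0.3, -0.2, -1.7]
opening: 0.267
```

```bash
python3 -c "
from h import *
plan([.545,-.342,.29],-85.5)
plan([.545,-.342,.10],-85.5)"
```

```text
t 18.75 pos [ 0.706  -0.0752  0.2353] xang -85.45 tilt [-0.  0. -1.] | dx,dy,dz [25.32 18.17 -5.47] turn 0.05 q6 1.22
t 18.75 pos [ 0.706  -0.0752  0.2353] xang -85.45 tilt [-0.  0. -1.] | dx,dy,dz [25.32 18.16 13.53] turn 0.05 q6 1.22
```

Emit:
drive_tool --commands '[{"dx": 0,"dy": 0,"dz": -4,"turn": 0,"gripper": 0.9},{"dx": 4,"dy": 3,"dz": -7,"turn": 0,"gripper": 0.9},{"dx": 8,"dy": 7,"dz": -8,"turn": 0,"gripper": 0.9},{"dx": 12,"dy": 11,"dz": -8,"turn": 0,"gripper": 0.9},{"dx": 16,"dy": 15,"dz": -7,"turn": 0,"gripper": 0.9},{"dx": 20,"dy": 19,"dz": -5,"turn": 0,"gripper": 0.9},{"dx": 24,"dy": 23,"dz": 0,"turn": 0,"gripper": 0.9},{"dx": 25.4,"dy": 26.5,"dz": 6,"turn": 0,"gripper": 0.9},{"dx": 25.4,"dy": 26.5,"dz": 12,"turn": 0,"gripper": 0.9},{"dx": 25.4,"dy": 26.5,"dz": 16,"turn": 0,"gripper": 0.9},{"dx": 25.4,"dy": 26.5,"dz": 16,"turn": 0,"gripper": 0.9},{"dx": 25.4,"dy": 26.5,"dz": 16,"turn": 0,"gripper": 0.9}]'

```text
time_s: 20.25
eef_pos: [0.4633, -0.3506, 0.0775]
eef_rot: [0.0, 0.735, -0.678, 0.002]
wrist_force: [-0.9, 0.3, -1.0]
opening: 0.266
```

```bash
python3 -c "
from ov import *
plan([.462,-.342,.06],-85.5)
snap('side','s20.png')
ov('s20.png',[(54,-.0205),(54,-.0205)],(325,105,390,180),6,'ov9.png',-.0086)"
```

```text
t 20.25 pos [ 0.4633 -0.3506  0.0775] xang -85.43 tilt [ 0.002 -0.002 -1.   ] | dx,dy,dz [-0.87  0.07  1.75] turn 0.07 q6 0.64
```

View pics/ov9.png

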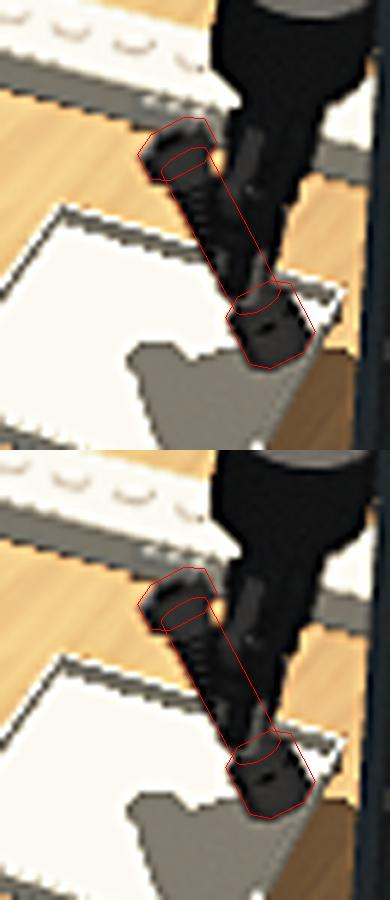

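Emit:
drive_tool --commands '[{"dx": -0.6,"dy": 0,"dz": 1,"turn": 0,"gripper": 0.9},{"dx": -0.6,"dy": 0,"dz": 1.8,"turn": 0,"gripper": 0.9},{"dx": -0.6,"dy": 0,"dz": 2.3,"turn": 0,"gripper": 0.9},{"dx": -0.6,"dy": 0,"dz": 2.3,"turn": 0,"gripper": 0.9}]'

```text
time_s: 20.8
eef_pos: [0.464, -0.3445, 0.0554]
eef_rot: [-0.0, 0.735, -0.678, 0.003]
wrist_force: [1.4, 4.2, 15.8]
opening: 0.266
```

Emit:
drive_tool --commands '[{"dx": 0,"dy": -0.4,"dz": 0.3,"turn": 0,"gripper": 0.9},{"dx": 0,"dy": -0.8,"dz": 0.5,"turn": 0,"gripper": 0.9},{"dx": 0,"dy": -1.2,"dz": 0.7,"turn": 0,"gripper": 0.9},{"dx": 0,"dy": -1.6,"dz": 0.9,"turn": 0,"gripper": 0.9}]'

```text
time_s: 21.3
eef_pos: [0.48, -0.3436, 0.0465]
eef_rot: [-0.0, 0.735, -0.678, 0.003]
wrist_force: [-0.6, 2.2, 13.8]
opening: 0.264
```

```bash
python3 -c "
from ov import *
snap('side','s21.png')
ov('s21.png',[(38,-.02),(45,-.02)],(325,105,390,180),4,'ov9.png',-.0086)"
```

```text
(no output)
```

View pics/ov9.png

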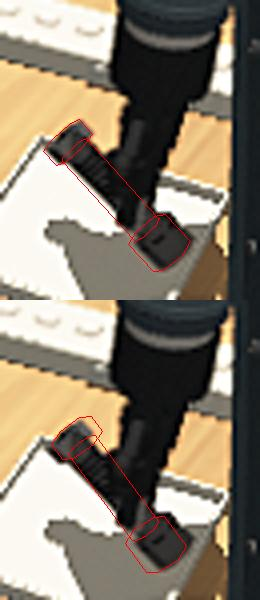

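Emit:
drive_tool --commands '[{"dx": 0,"dy": -0.3,"dz": 0.4,"turn": 0,"gripper": 0.9},{"dx": 0,"dy": -0.5,"dz": 0.8,"turn": 0,"gripper": 0.9},{"dx": 0,"dy": -0.7,"dz": 1.2,"turn": 0,"gripper": 0.9},{"dx": 0,"dy": -0.8,"dz": 1.5,"turn": 0,"gripper": 0.9}]'

```text
time_s: 21.85
eef_pos: [0.4905, -0.3444, 0.0329]
eef_rot: [-0.001, 0.735, -0.678, 0.006]
wrist_force: [8.4, 0.9, 17.7]
opening: 0.267
```

```bash
python3 -c "
from ov import *
snap('side','s22.png')
ov('s22.png',[(15,-.02),(22,-.02)],(325,105,390,180),4,'ov9.png',-.0086)"
```

```text
(no output)
```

View pics/ov9.png

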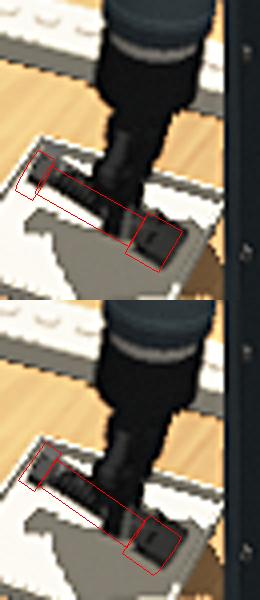

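Emit:
drive_tool --commands '[{"dx": 0,"dy": 0,"dz": 0.5,"turn": 0,"gripper": 0.9},{"dx": 0,"dy": 0,"dz": 0.9,"turn": 0,"gripper": 0.9},{"dx": 0,"dy": 0,"dz": 1.2,"turn": 0,"gripper": 0.9}]'

```text
time_s: 22.28
eef_pos: [0.4892, -0.3442, 0.0198]
eef_rot: [-0.0, 0.735, -0.678, 0.005]
wrist_force: [6.1, 0.2, 11.0]
opening: 0.267
```

```bash
python3 -c "
from ov import *
snap('side','s23.png')
ov('s23.png',[(2,-.02),(8,-.02)],(325,105,390,180),4,'ov9.png',0)"
```

```text
(no output)
```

View pics/ov9.png

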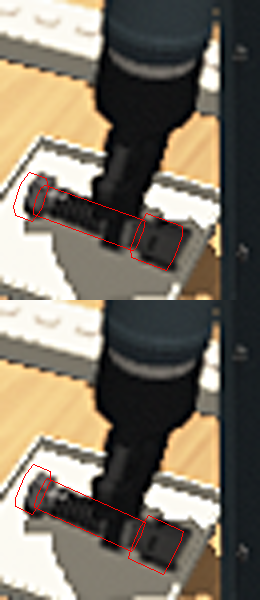

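Emit:
drive_tool --commands '[{"dx": 0,"dy": 0,"dz": 0.2,"turn": 0,"gripper": 0.9},{"dx": 0,"dy": 0,"dz": 0.4,"turn": 0,"gripper": 0.9},{"dx": 0,"dy": 0,"dz": 0.4,"turn": 0,"gripper": 0.9}]'

```text
time_s: 22.7
eef_pos: [0.4892, -0.344, 0.0158]
eef_rot: [-0.0, 0.735, -0.678, 0.005]
wrist_force: [5.0, 1.9, 10.5]
opening: 0.267
```

Emit:
drive_tool --commands '[{"dx": 0,"dy": 0,"dz": -0.1,"turn": 0,"gripper": 0.6},{"dx": 0,"dy": 0,"dz": -0.2,"turn": 0,"gripper": 0.4},{"dx": 0,"dy": 0,"dz": -0.2,"turn": 0,"gripper": 0.3},{"dx": 0,"dy": 0,"dz": -0.2,"turn": 0,"gripper": 0.3},{"dx": 0,"dy": 0,"dz": -2,"turn": 0,"gripper": 0.3},{"dx": 0,"dy": 0,"dz": -6,"turn": 0,"gripper": 0.3},{"dx": 0,"dy": 0,"dz": -12,"turn": 0,"gripper": 0.3},{"dx": 0,"dy": 0,"dz": -15,"turn": 0,"gripper": 0.2},{"dx": 0,"dy": 0,"dz": -15,"turn": 0,"gripper": 0.1}]'

```text
time_s: 23.82
eef_pos: [0.4872, -0.3433, 0.1671]
eef_rot: [0.0, 0.735, -0.678, 0.004]
wrist_force: [0.2, 0.5, -0.1]
opening: 0.905
```

```bash
python3 -c "
from ov import *
snap('side','s24.png');crop('s24.png','v24.png',300,120,400,200,7)
plan([.4438,.0775,.08],-100);plan([.4438,.0775,.08],-60)"
```

```text
t 23.88 pos [ 0.4861 -0.3422  0.1645] xang -85.44 tilt [ 0.003 -0.003 -1.   ] | dx,dy,dz [-42.2    0.9    8.33] turn 14.56 q6 0.68
t 23.88 pos [ 0.4861 -0.3422  0.1645] xang -85.44 tilt [ 0.003 -0.003 -1.   ] | dx,dy,dz [-42.2    0.9    8.33] turn -25.44 q6 0.68
```

View pics/v24.png

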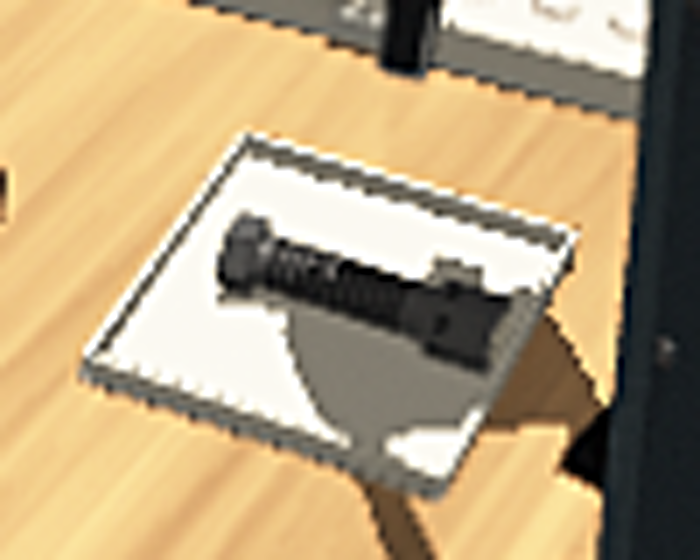

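```bash
python3 - <<'E'
from fit import *
f='s24.png'; c=load(f); roi=(322,142,382,182)
I=c['image'][roi[1]:roi[3],roi[0]:roi[2]].max(2); 
M=(I<85).astype(np.uint8); n,l,st,_=cv2.connectedComponentsWithStats(M); M=(l==1+np.argmax(st[1:,4])).astype(float)
def parts(p): return [yawed(q,p[0],p[1],.020,p[2],p[3]) for q in torchparts()]
for fix in(1,0):
    def cost(p): return ((render(c,parts([*p[:3],0 if fix else p[3]]),roi)-M)**2).sum()
    g=np.array([.509,-.344,3.22,0]); r=minimize(cost,g,method='Nelder-Mead',options=dict(maxiter=400,initial_simplex=g+np.array([[0]*4,[.006,0,0,0],[0,.006,0,0],[0,0,.1,0],[0,0,0,.08]])))
    print(r.x.round(4),r.fun.round(1),M.sum())
    overlay(f,parts([*r.x[:3],0 if fix else r.x[3]]),roi,'o24.png',10)
E
```

```text
[ 0.4997 -0.3391  3.2411  0.0732] 50.5 344.0
[ 0.4997 -0.339   3.2641  0.0183] 50.1 344.0
```

View pics/o24.png

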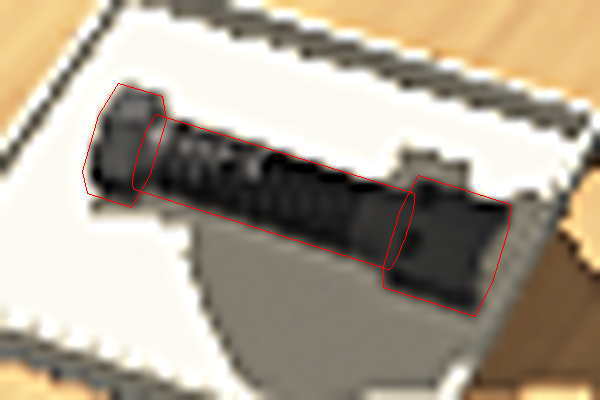

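Emit:
drive_tool --commands '[{"dx": -5,"dy": 0,"dz": 0,"turn": 0,"gripper": 0},{"dx": -10,"dy": 0,"dz": 0,"turn": 0,"gripper": 0},{"dx": -16,"dy": 0.5,"dz": 0,"turn": 0,"gripper": 0},{"dx": -22,"dy": 0.9,"dz": 0,"turn": 0,"gripper": 0},{"dx": -28,"dy": 0.9,"dz": 0,"turn": 0,"gripper": 0},{"dx": -34,"dy": 0.9,"dz": 1,"turn": 0,"gripper": 0},{"dx": -40,"dy": 0.9,"dz": 4,"turn": 0,"gripper": 0},{"dx": -42.2,"dy": 0.9,"dz": 8,"turn": 0,"gripper": 0},{"dx": -42.2,"dy": 0.9,"dz": 8.3,"turn": 0,"gripper": 0},{"dx": -42.2,"dy": 0.9,"dz": 8.3,"turn": 0,"gripper": 0},{"dx": -42.2,"dy": 0.9,"dz": 8.3,"turn": 0,"gripper": 0}]'

```text
time_s: 25.25
eef_pos: [0.4443, 0.0773, 0.0805]
eef_rot: [-0.001, 0.734, -0.679, 0.001]
wrist_force: [0.6, -0.9, 0.3]
opening: 1.001
```

```bash
python3 -c "
from ov import *
plan([.4438,.0775,.02])
snap('side','s25.png');crop('s25.png','v25.png',250,170,350,290,4)
snap('top','t25.png');crop('t25.png','v25b.png',380,170,500,280,4)
a=cv2.imread('pics/v25.png');b=cv2.imread('pics/v25b.png')
m=np.zeros((480,800,3),np.uint8);m[:,:400]=a;m[:,400:]=cv2.resize(b,(400,480))
cv2.imwrite('pics/v25.png',m)"
```

```text
t 25.25 pos [0.4443 0.0773 0.0805] xang -85.53 tilt [ 0.002 -0.    -1.   ] | dx,dy,dz [-0.03  0.06  6.05] turn None q6 1.4
```

View pics/v25.png

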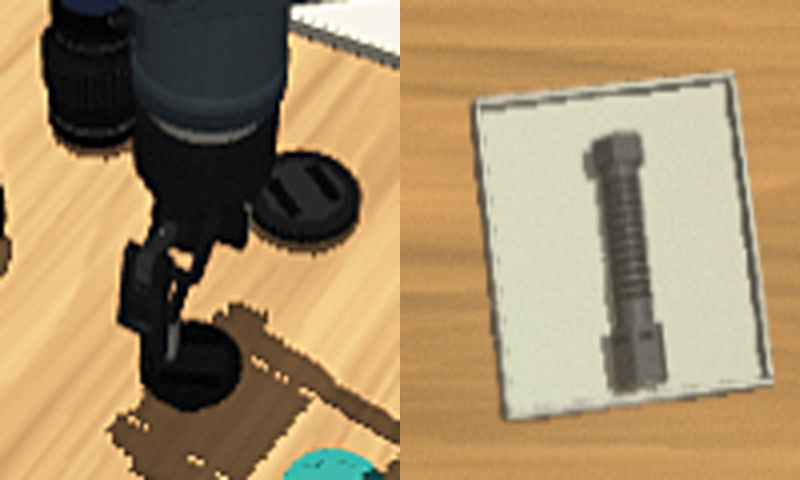

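Emit:
drive_tool --commands '[{"dx": 0,"dy": 0.1,"dz": 4,"turn": 0,"gripper": 0},{"dx": 0,"dy": 0.1,"dz": 6.4,"turn": 0,"gripper": 0},{"dx": 0,"dy": 0.1,"dz": 7,"turn": 0,"gripper": 0},{"dx": 0,"dy": 0.1,"dz": 7,"turn": 0,"gripper": 0}]'

```text
time_s: 25.85
eef_pos: [0.4425, 0.0779, 0.0098]
eef_rot: [-0.0, 0.734, -0.679, 0.0]
wrist_force: [-0.1, -0.7, -0.3]
opening: 1.003
```

Emit:
drive_tool --commands '[{"dx": 0,"dy": 0,"dz": 0,"turn": 0,"gripper": 0.15},{"dx": 0,"dy": 0,"dz": 0,"turn": 0,"gripper": 0.25},{"dx": 0,"dy": 0,"dz": 0,"turn": 0,"gripper": 0.4},{"dx": 0,"dy": 0,"dz": 0,"turn": 0,"gripper": 0.6},{"dx": 0,"dy": 0,"dz": 0,"turn": 0,"gripper": 0.6}]'

```text
time_s: 26.48
eef_pos: [0.4429, 0.0782, 0.0108]
eef_rot: [-0.0, 0.735, -0.678, 0.001]
wrist_force: [-3.7, -0.0, 12.1]
opening: 0.712
```

```bash
python3 -c "
from ov import *
plan([.4438,.0775,.16])
snap('side','s26.png');crop('s26.png','v26.png',260,220,330,290,8)"
```

```text
t 26.48 pos [0.4429 0.0782 0.0108] xang -85.42 tilt [ 0.002 -0.    -1.   ] | dx,dy,dz [  0.08  -0.11 -14.92] turn None q6 1.4
```

View pics/v26.png

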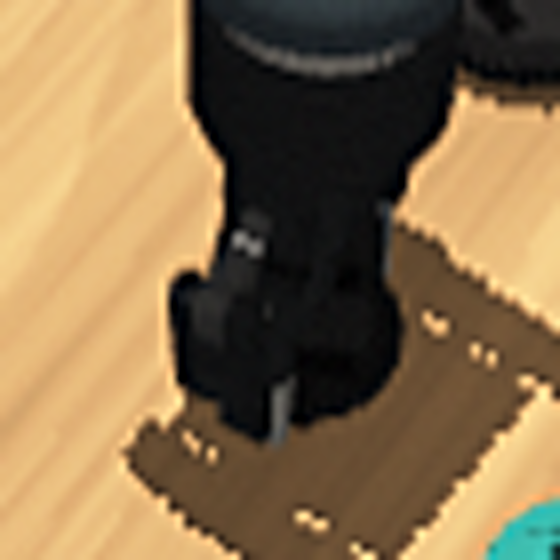

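Emit:
drive_tool --commands '[{"dx": 0,"dy": 0,"dz": -1,"turn": 0,"gripper": 0.6},{"dx": 0,"dy": 0,"dz": -4,"turn": 0,"gripper": 0.6},{"dx": 0,"dy": 0,"dz": -9,"turn": 0,"gripper": 0.6},{"dx": 0,"dy": 0,"dz": -15,"turn": 0,"gripper": 0.6},{"dx": 0,"dy": 0,"dz": -18,"turn": 0,"gripper": 0.6},{"dx": 0,"dy": 0,"dz": -18,"turn": 0,"gripper": 0.6},{"dx": 0,"dy": 0,"dz": -18,"turn": 0,"gripper": 0.6}]'

```text
time_s: 27.4
eef_pos: [0.4412, 0.0784, 0.1885]
eef_rot: [0.0, 0.735, -0.678, -0.0]
wrist_force: [-0.4, 0.2, -1.2]
opening: 0.71
```

```bash
python3 - <<'E'
from fit import *
plan([.6205,-.083,.18],-85.5)
snap('side','s27.png');crop('s27.png','v27.png',250,120,350,240,5)
lens=[prism(48,.030,.088,.125),prism(48,.0365,.044,.078),prism(48,.031,0,.044)]
cap=[prism(48,.0315,.0115,.0225),prism(48,.0225,0,.0115)]
def sf(img,roi,parts,g,th,name,W=None):
    c=load(img); u0,v0,u1,v1=roi; M=(c['image'][v0:v1,u0:u1].max(2)<th).astype(float)
    w=np.ones_like(M) if W is None else W(M)
    cost=lambda p:(w*(render(c,[q+[p[0],p[1],0] for q in parts],roi)-M)**2).sum()
    g=np.array(g); r=minimize(cost,g,method='Nelder-Mead',options=dict(initial_simplex=g+np.array([[0,0],[.006,0],[0,.006]])))
    print(name,th,r.x.round(4),round(r.fun,1)); return r.x
for th in(45,60,75):
    sf('s17.png',(258,161,292,190),lens,(.622,-.083),th,'lens side tube')
for th in(60,75,90):
    sf('t17.png',(322,142,362,185),lens,(.622,-.083),th,'lens top')
for th in(45,60):
    sf('s17.png',(280,244,316,266),cap,(.444,.078),th,'cap side')
for th in(95,110,120):
    sf('t17.png',(243,233,284,275),cap,(.444,.078),th,'cap top')
E
```

```text
t 27.4 pos [0.4412 0.0784 0.1885] xang -85.44 tilt [-0.001  0.    -1.   ] | dx,dy,dz [ 17.51 -16.59   0.82] turn 0.06 q6 1.4
lens side tube 45 [ 0.6202 -0.0784] 98.6
lens side tube 60 [ 0.6206 -0.0791] 32.4
lens side tube 75 [ 0.6203 -0.0783] 14.4
lens top 60 [ 0.6197 -0.0831] 169.5
lens top 75 [ 0.6208 -0.0831] 26.5
lens top 90 [ 0.6209 -0.0834] 6.8
cap side 45 [0.4432 0.0823] 93.3
cap side 60 [0.4432 0.0823] 4.3
cap top 95 [0.4437 0.0765] 35.0
cap top 110 [0.4437 0.0768] 16.1
cap top 120 [0.444 0.077] 11.2
```

View pics/v27.png

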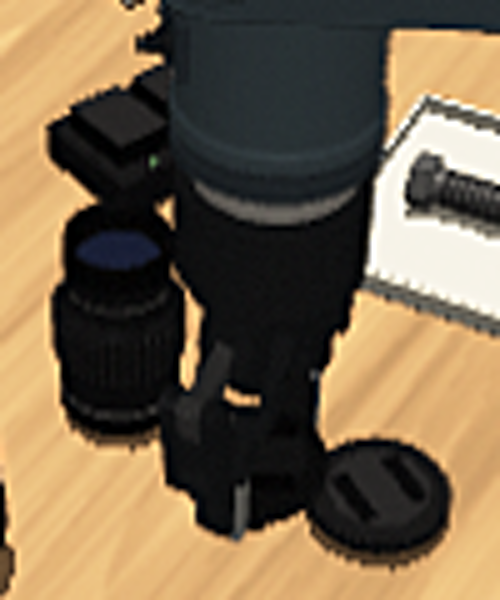

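```bash
cat > tf2.py <<'E'
from fit import *
import sys
def run(f,roi,wt,p,bias,th=75,g=(-.012,.93,0.0),wh=.006):
    c=dict(load(f)); c['t']=c['t']+c['R']@np.array(bias)   # true X appears at X+bias
    yaw=np.radians(-85.45-90); y=np.array([np.cos(yaw),np.sin(yaw),0]); p=np.array(p)
    u0,v0,u1,v1=roi; M=(c['image'][v0:v1,u0:u1].max(2)<th).astype(float); W=np.zeros_like(M)
    for a,b,c2,d in wt: W[b-v0:d-v0,a-u0:c2-u0]=1
    def parts(q):
        a=q[1]; ctr=p+[0,0,q[2]]+q[0]*(np.cos(a)*y-[0,0,np.sin(a)]); return [yawed(k,*ctr,yaw,a) for k in torchparts()]
    best=None
    for g0 in((-.012,.93,0.),(-.02,.9,-.006),(-.01,.98,.004)):
        g=np.array(g0); cost=lambda q:(W*(render(c,parts(q),roi)-M)**2).sum()+(q[2]/wh)**2
        r=minimize(cost,g,method='Nelder-Mead',options=dict(maxiter=500,initial_simplex=g+np.array([[0,0,0],[.006,0,0],[0,.1,0],[0,0,.005]])))
        if best is None or r.fun<best.fun: best=r
    q=best.x;a=q[1];u=np.cos(a)*y-np.array([0,0,np.sin(a)]);fr=p+[0,0,q[2]]+(q[0]+.065)*u
    return q,best.fun,fr,u
if __name__=='__main__':
    for b in ((0,0,0),(0,.0025,0),(0,.004,0),(0,.005,0)):
        q,c,fr,u=run('s18.png',(210,78,265,140),[(236,112,265,140),(210,78,224,102)],(.7158,-.0786,.2726),b)
        fr2=fr+np.array([.706,-.0752,.2353])-np.array([.7158,-.0786,.2726]); k=(.11-fr2[2])/u[2]
        print(b,'off,deg,h',q[0].round(4),np.degrees(q[1]).round(1),q[2].round(4),c.round(1),'front',fr2.round(4),'hit',(fr2+k*u).round(4),'dist',k.round(4))
E
python3 tf2.py
```

```text
(0, 0, 0) off,deg,h -0.0227 54.9 -0.0111 35.0 front [ 0.6817 -0.0771  0.1897] hit [ 0.6258 -0.0816  0.11  ] dist 0.0974
(0, 0.0025, 0) off,deg,h -0.0201 53.0 -0.0077 34.2 front [ 0.6791 -0.0773  0.1918] hit [ 0.6177 -0.0822  0.11  ] dist 0.1024
(0, 0.004, 0) off,deg,h -0.0178 53.3 -0.0047 34.2 front [ 0.6779 -0.0774  0.1927] hit [ 0.6164 -0.0823  0.11  ] dist 0.1032
(0, 0.005, 0) off,deg,h -0.0166 53.2 -0.0031 34.7 front [ 0.6771 -0.0775  0.1935] hit [ 0.6149 -0.0825  0.11  ] dist 0.1043
```

```bash
python3 -c "
from h import *
plan([.6199,-.0824,.16],-85.44)"
```

```text
t 27.45 pos [0.4408 0.0784 0.1879] xang -85.45 tilt [-0.003  0.    -1.   ] | dx,dy,dz [ 17.45 -16.58   2.74] turn -0.01 q6 1.4
```

Emit:
drive_tool --commands '[{"dx": 4,"dy": -4,"dz": 0,"turn": 0,"gripper": 0.6},{"dx": 8,"dy": -7.5,"dz": 0,"turn": 0,"gripper": 0.6},{"dx": 12,"dy": -11.5,"dz": 0,"turn": 0,"gripper": 0.6},{"dx": 15.5,"dy": -14.5,"dz": 0,"turn": 0,"gripper": 0.6},{"dx": 17.4,"dy": -16.6,"dz": 1.5,"turn": 0,"gripper": 0.6},{"dx": 17.4,"dy": -16.6,"dz": 2.7,"turn": 0,"gripper": 0.6},{"dx": 17.4,"dy": -16.6,"dz": 2.7,"turn": 0,"gripper": 0.6},{"dx": 17.4,"dy": -16.6,"dz": 2.7,"turn": 0,"gripper": 0.6}]'

```text
time_s: 28.45
eef_pos: [0.6205, -0.0811, 0.162]
eef_rot: [0.0, 0.735, -0.678, -0.001]
wrist_force: [-0.6, -0.5, 0.4]
opening: 0.711
```

```bash
python3 - <<'E'
from fit import *
plan([.6199,-.0824,.14],-85.44)
snap('side','s28.png');crop('s28.png','v28.png',225,110,325,220,5)
E
```

```text
t 28.45 pos [ 0.6205 -0.0811  0.162 ] xang -85.4 tilt [-0.001  0.    -1.   ] | dx,dy,dz [0.13 0.07 2.2 ] turn 0.04 q6 1.17
```

View pics/v28.png

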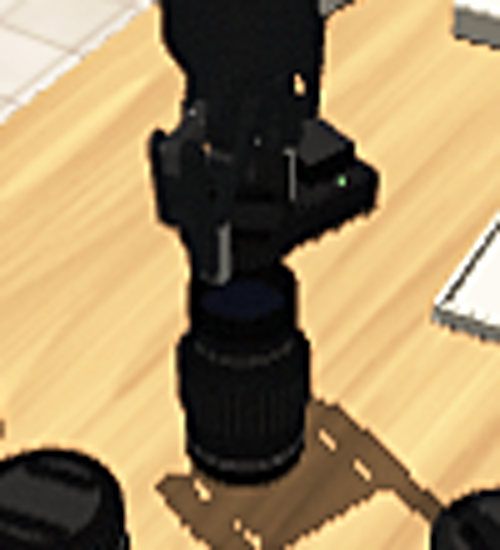

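```bash
python3 - <<'E'
from fit import *
p,R,o=pose()
im=cv2.imread('pics/s28.png'); g=(255*(im/255.)**0.4).astype(np.uint8); cv2.imwrite('pics/s28g.png',g); 
import shutil; shutil.copy('pics/s28.png.npz','pics/s28g.png.npz')
b=np.array([0,.0045,0])
off=np.array([.4438-.4429,.0778-.0782,0])
cp=[q+[p[0],p[1],p[2]-.0108]+off+b for q in (prism(48,.0315,.0115,.0225),prism(48,.0225,0,.0115))]
ln=[q+np.array([.6208,-.0828,0])+b for q in (prism(48,.030,.088,.125),)]
overlay('s28g.png',cp+ln,(245,135,305,190),'o28.png',10)
E
```

```text
(no output)
```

View pics/o28.png

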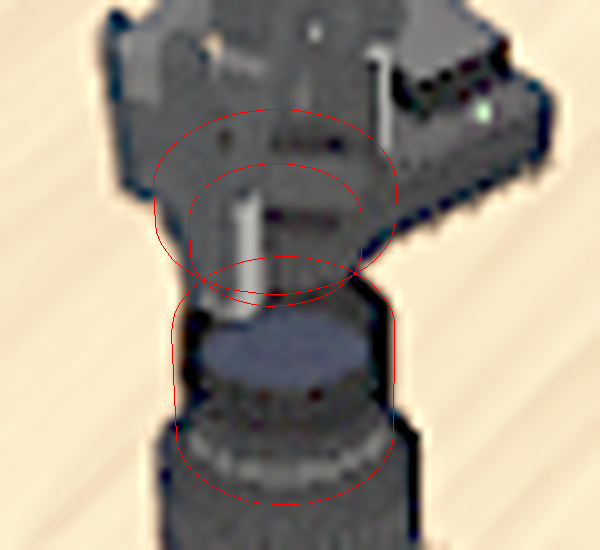

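Emit:
drive_tool --commands '[{"dx": 0.1,"dy": 0.1,"dz": 1,"turn": 0,"gripper": 0.6},{"dx": 0.1,"dy": 0.1,"dz": 2,"turn": 0,"gripper": 0.6},{"dx": 0.1,"dy": 0.1,"dz": 2.6,"turn": 0,"gripper": 0.6},{"dx": 0.1,"dy": 0.1,"dz": 2.6,"turn": 0,"gripper": 0.6}]'

```text
time_s: 29.0
eef_pos: [0.6198, -0.0829, 0.1353]
eef_rot: [0.0, 0.735, -0.678, -0.001]
wrist_force: [-0.3, 0.0, -0.0]
opening: 0.709
```

Emit:
drive_tool --commands '[{"dx": 0,"dy": 0,"dz": 0.2,"turn": 0,"gripper": 0.6},{"dx": 0,"dy": 0,"dz": 0.35,"turn": 0,"gripper": 0.6},{"dx": 0,"dy": 0,"dz": 0.35,"turn": 0,"gripper": 0.6}]'

```text
time_s: 29.38
eef_pos: [0.6206, -0.0833, 0.1331]
eef_rot: [-0.0, 0.735, -0.678, 0.0]
wrist_force: [-0.2, -0.2, -0.4]
opening: 0.71
```

Emit:
drive_tool --commands '[{"dx": 0,"dy": 0,"dz": 0.15,"turn": 0,"gripper": 0.6},{"dx": 0,"dy": 0,"dz": 0.3,"turn": 0,"gripper": 0.6},{"dx": 0,"dy": 0,"dz": 0.3,"turn": 0,"gripper": 0.6}]'

```text
time_s: 29.75
eef_pos: [0.6213, -0.0835, 0.1308]
eef_rot: [-0.0, 0.735, -0.679, 0.001]
wrist_force: [2.0, -1.0, 4.6]
opening: 0.712
```

```bash
python3 - <<'E'
from fit import *
snap('side','s29.png')
im=cv2.imread('pics/s29.png')[130:190,245:305]; g=(255*(im/255.)**0.4).astype(np.uint8); cv2.imwrite('pics/v29.png',cv2.resize(g,None,fx=9,fy=9,interpolation=cv2.INTER_CUBIC))
E
```

```text
(no output)
```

View pics/v29.png

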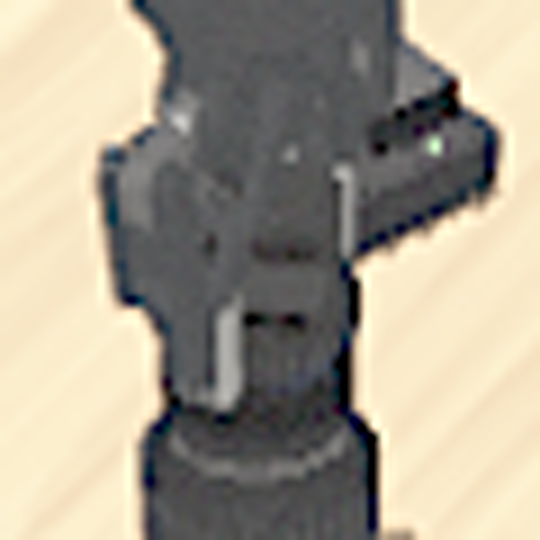

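Emit:
drive_tool --commands '[{"dx": 0,"dy": 0,"dz": 0.15,"turn": 0,"gripper": 0.6},{"dx": 0,"dy": 0,"dz": 0.3,"turn": 0,"gripper": 0.6},{"dx": 0,"dy": 0,"dz": 0.3,"turn": 0,"gripper": 0.6}]'

```text
time_s: 30.18
eef_pos: [0.6194, -0.0828, 0.1255]
eef_rot: [0.001, 0.735, -0.678, -0.001]
wrist_force: [1.4, -1.5, -3.5]
opening: 0.709
```

Emit:
drive_tool --commands '[{"dx": 0,"dy": 0,"dz": 0.15,"turn": 0,"gripper": 0.6},{"dx": 0,"dy": 0,"dz": 0.3,"turn": 0,"gripper": 0.6},{"dx": 0,"dy": 0,"dz": 0.3,"turn": 0,"gripper": 0.6}]'

```text
time_s: 30.55
eef_pos: [0.6208, -0.0838, 0.1245]
eef_rot: [0.0, 0.735, -0.678, 0.001]
wrist_force: [0.6, -4.0, 4.0]
opening: 0.708
```

Emit:
drive_tool --commands '[{"dx": 0,"dy": 0,"dz": 0.15,"turn": 0,"gripper": 0.6},{"dx": 0,"dy": 0,"dz": 0.3,"turn": 0,"gripper": 0.6},{"dx": 0,"dy": 0,"dz": 0.3,"turn": 0,"gripper": 0.6}]'

```text
time_s: 30.92
eef_pos: [0.6219, -0.084, 0.1244]
eef_rot: [-0.001, 0.735, -0.678, 0.002]
wrist_force: [-4.5, -3.5, 18.8]
opening: 0.711
```

Emit:
drive_tool --commands '[{"dx": 0,"dy": 0,"dz": -0.3,"turn": 0,"gripper": 0.6},{"dx": 0,"dy": 0,"dz": -0.3,"turn": 0,"gripper": 0.2},{"dx": 0,"dy": 0,"dz": -0.3,"turn": 0,"gripper": 0},{"dx": 0,"dy": 0,"dz": -0.3,"turn": 0,"gripper": 0},{"dx": 0,"dy": 0,"dz": -0.3,"turn": 0,"gripper": 0},{"dx": 0,"dy": 0,"dz": -2,"turn": 0,"gripper": 0},{"dx": 0,"dy": 0,"dz": -6,"turn": 0,"gripper": 0},{"dx": 0,"dy": 0,"dz": -10,"turn": 0,"gripper": 0},{"dx": 0,"dy": 0,"dz": -10,"turn": 0,"gripper": 0}]'

```text
time_s: 32.05
eef_pos: [0.623, -0.0838, 0.2268]
eef_rot: [-0.002, 0.735, -0.678, 0.004]
wrist_force: [0.4, -0.1, 0.2]
opening: 0.998
```

```bash
python3 - <<'E'
from fit import *
plan([.6208,-.083,.16])
snap('side','s30.png')
im=cv2.imread('pics/s30.png')[140:220,230:330]; g=(255*(im/255.)**0.45).astype(np.uint8); cv2.imwrite('pics/v30.png',cv2.resize(g,None,fx=7,fy=7,interpolation=cv2.INTER_CUBIC))
E
```

```text
t 32.05 pos [ 0.623  -0.0838  0.2268] xang -85.44 tilt [ 0.009 -0.003 -1.   ] | dx,dy,dz [-0.13  0.27  6.68] turn None q6 1.17
```

View pics/v30.png

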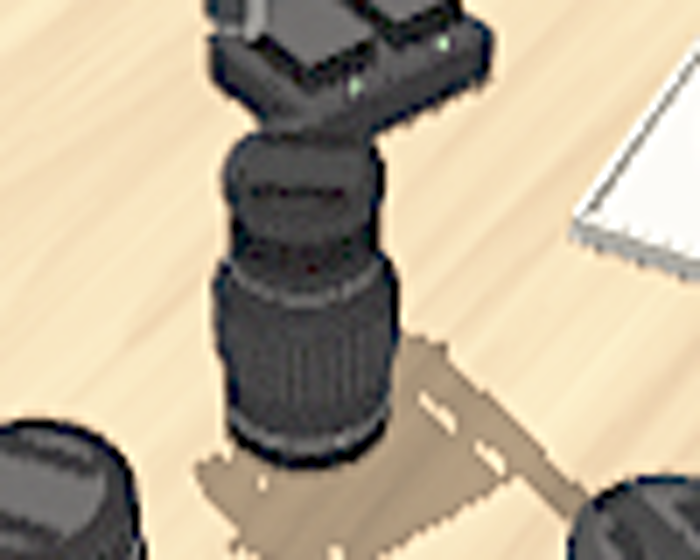

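Emit:
drive_tool --commands '[{"dx": -0.1,"dy": 0.2,"dz": 0,"turn": 0,"gripper": 1},{"dx": -0.1,"dy": 0.2,"dz": 1,"turn": 0,"gripper": 1},{"dx": -0.1,"dy": 0.2,"dz": 3,"turn": 0,"gripper": 1},{"dx": -0.1,"dy": 0.2,"dz": 5,"turn": 0,"gripper": 1},{"dx": -0.1,"dy": 0.2,"dz": 7,"turn": 0,"gripper": 1},{"dx": -0.1,"dy": 0.2,"dz": 7.5,"turn": 0,"gripper": 1},{"dx": -0.1,"dy": 0.2,"dz": 7.8,"turn": 0,"gripper": 1}]'

```text
time_s: 32.98
eef_pos: [0.6188, -0.0824, 0.1444]
eef_rot: [-0.0, 0.735, -0.678, 0.0]
wrist_force: [-7.7, 2.5, 23.1]
opening: 0.0
```

Emit:
drive_tool --commands '[{"dx": 0,"dy": 0,"dz": -1,"turn": 0,"gripper": 1},{"dx": 0,"dy": 0,"dz": -5,"turn": 0,"gripper": 1},{"dx": 0,"dy": 0,"dz": -11,"turn": 0,"gripper": 1},{"dx": 5,"dy": 3,"dz": -14,"turn": 0,"gripper": 0.5},{"dx": 10,"dy": 8,"dz": -14,"turn": 0,"gripper": 0.5},{"dx": 14,"dy": 13,"dz": -14,"turn": 0,"gripper": 0.5},{"dx": 18,"dy": 18,"dz": -14,"turn": 0,"gripper": 0.5},{"dx": 22,"dy": 23,"dz": -14,"turn": 0,"gripper": 0.5},{"dx": 26,"dy": 27,"dz": -14,"turn": 0,"gripper": 0.5},{"dx": 30,"dy": 30,"dz": -14,"turn": 0,"gripper": 0.5},{"dx": 33,"dy": 32,"dz": -14,"turn": 0,"gripper": 0.5},{"dx": 36,"dy": 34,"dz": -14,"turn": 0,"gripper": 0.5},{"dx": 36,"dy": 34,"dz": -14,"turn": 0,"gripper": 0.5}]'

```text
time_s: 34.6
eef_pos: [0.3064, -0.4699, 0.2824]
eef_rot: [0.0, 0.734, -0.68, -0.0]
wrist_force: [0.1, 0.9, -0.6]
opening: 0.502
```

```bash
python3 - <<'E'
from fit import *
c=snap('top','t31.png');snap('side','s31.png')
def sf(img,roi,parts,g,th,name):
    c=load(img); u0,v0,u1,v1=roi; M=(c['image'][v0:v1,u0:u1].max(2)<th).astype(float)
    cost=lambda p:((render(c,[q+[p[0],p[1],0] for q in parts],roi)-M)**2).sum()
    g=np.array(g); r=minimize(cost,g,method='Nelder-Mead',options=dict(initial_simplex=g+np.array([[0,0],[.006,0],[0,.006]])))
    print(name,r.x.round(4),round(r.fun,1)); overlay(img,[q+[*r.x,0] for q in parts],roi,name+'.png',8)
L=[prism(48,.0315,.125,.136),prism(48,.030,.088,.125),prism(48,.0365,.044,.078),prism(48,.031,0,.044)]
sf('t31.png',(322,138,362,185),L,(.621,-.083),95,'Lt')
sf('s31.png',(256,157,294,190),L,(.621,-.079),75,'Ls')
a=cv2.imread('pics/Lt.png');b=cv2.imread('pics/Ls.png')
m=np.zeros((400,700,3),np.uint8); m[:a.shape[0],:a.shape[1]]=a; m[:b.shape[0],350:350+b.shape[1]]=b; m=(255*(m/255.)**.5).astype(np.uint8); cv2.imwrite('pics/L.png',m)
E
```

```text
Lt [ 0.6206 -0.0826] 7.7
Ls [ 0.6222 -0.0809] 29.9
```

View pics/t31.png

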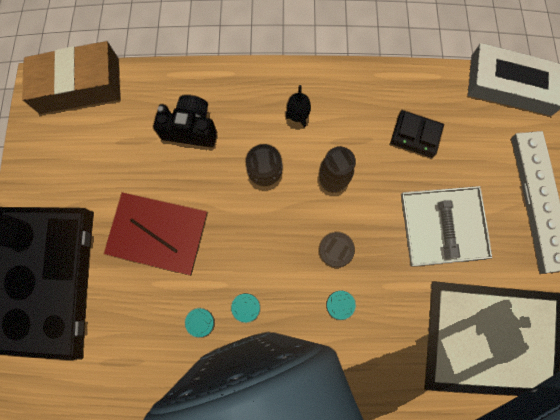

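View pics/s31.png

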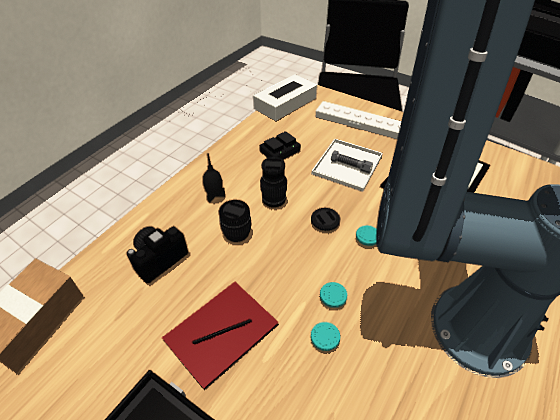

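View pics/L.png

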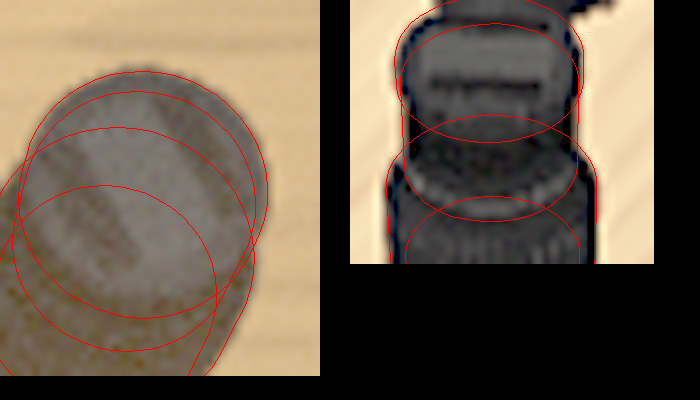

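The pictures show the cap seated on the lens (top 339,165). The lens fit gives (0.6206, -0.0826) against (0.6209, -0.0834) before. The torch lies flat in the tray (447,228), the bystanders look unmoved, and the robot is clear of everything.

```bash
python3 -c "
from bench import ctrl
print(ctrl.hand_in())"
```

```text
the job is handed in; nothing more can be done
None
```

The job is done and was handed in at about 35 s; no verdict was reported.

**Shining the torch:** The drive cannot tilt the tool. I tilted the torch in the grip by pushing its head against the tray rim until it pointed about 53° down. I then held it still about 10 cm from the glass for roughly 3.5 s, and it stayed well clear of the lens.

**Laying the torch back:** I pressed it back level on the tray floor and released it. The pictures show it lying flat, wholly inside the tray.

**Fitting the cap:** The smaller cap was gripped, set in the ring and pressed.
- The force dropped as it snapped in, then it met a hard stop at the height expected for home, under about 19 N.
- A second press on its top with the closed fingertips, about 23 N, stopped at 136 mm, which matches a fully seated cap. Both presses went above the 8–15 N given, and no damage was visible.

**Last checks:** The lens is within about 1 mm of where it stood, by the top camera. The other things look unmoved, and the arm was clear of everything.

**What disagreed:** The side camera reads about 5 mm off from the top camera in y. Corrected for that, the beam probably met the glass about 5 mm from its centre, at a distance of about 103 mm. I judged this close enough and did not repeat it.

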